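Mount a spinning former on the three-stud flange and slip its clamp ring on

ROBOT

A 7-joint arm with a two-finger parallel gripper is mounted at the origin on a cart in front of the work surface, level with it; the furniture and walls round the work are solid. World frame = base frame: x ahead of the robot, y to its left, z up, the work surface at z = 0. Lengths are in mm, angles in rad, forces in N, time in s.
With the tool pointing down it reaches from about 425 to 925 mm from the base axis. Payload 6.8 kg.
Tool frame: the origin (TCP) lies between the finger pads; the fingertips stand 8 mm ahead of it and the grasp point (between the pads) lies 11 mm behind it (tips_ahead is the distance from the TCP to the fingertips, in mm); x points along the fingers, z is the direction in which the jaws open and shut, and the axes are right-handed (so a half turn about x gives the same grasp; the last joint's range is limited). The gripper opens to 88 mm and grips with 3 to 60 N. Pads are 20 mm wide; open, the fingers measure 115 mm over their backs; the gripper's body (75 mm by 178 mm) begins 61 mm behind the grasp point.
Start: joints at [1.069, 0.477, 0.022, 1.555, -0.011, 1.109, -0.083], TCP at [259.008, -623.348, 230.664] pointing down, gripper open.
Joint ranges: [-2.96, 2.96], [-0.34, 2.1], [-1.41, 1.46], [0.24, 2.44], [-1.37, 4.51], [0.17, 1.92], [-2.96, 2.96]. Speed limits (rad/s): [2.39, 2.39, 3.14, 3.14, 3.14, 3.14, 3.14].

INTERFACE

Orientations are given as a rotation vector (axis times angle).
In Python, from station import sense, get_image, finish_job, recognise, tips_ahead gives the robot as it stands.
- The arm moves only by the tool move_arm, never from a script. Its argument "moves" is a list of rows, each a list of 3 entries, a list of its own where there are three numbers: the turn, a rotation vector about the tool's x, y, z in rad, then the shift along the tool's x, y, z in cm, then the opening, from -1 (shut) to 1 (fully open). A call has 1 to 20 rows; each row is the pose to reach, as a shift and turn from the pose measured when the call began, along the tool's axes at that moment; what a row does not reach only later rows make up. A row lasts 1/10 s, in which the tool goes at most 50 mm and 8.59 degrees, less where a joint would pass 70% of its speed; a pose out of reach is approached as far as the arm can. A call with a gripper value outside its range is refused whole. The fingers move at their own pace and stop on an object; "grip_force" is the grip in N (left out, the last holds). Time passes only in rows, so rows that repeat a pose let the fingers close. It gives the time, the measured TCP pose, the force and the opening at its end, in the units of the state.
- sense(): the state, without advancing time (a new reading comes with each control period).
- get_image(name): name is "scene" or "top" or "wrist"; returns a dict with "image" (480x640x3 uint8, red, green, blue), "camera_matrix" (3x3 intrinsics, pixels), "R" (3x3) and "t" (3): a world point X has camera coordinates R X + t; the wrist camera has in their place "T_tool_cam" (4x4, takes a point from camera to tool coordinates, whose origin is the TCP and whose axes are the tool frame's). Camera axes: x right, y down, z forward; pixel columns grow to the right and rows downward; lengths in mm; the calibration is good to about 2 mm. A picture is of the moment at which its call begins: read the wrist's pose just before it. There is no depth.
- finish_job(): hands the job in, once; it reports no verdict.
Trained networks look in the newest picture that a camera, given by its name, has taken for a name from the list of things; names that differ only in an ending like _2 or _b are one class to them, and where a whole thing is asked for, a point or a joint stands for the part that bears it (a point fixed in the world has none). Each returns a list of dicts, best first, with "score" (0 to 1); they miss things now and then, are a little off and sometimes report something else, mostly with a low value. They report only what shows in the picture. A call takes as long as a camera call. They do not tell look-alikes from the thing itself.
- recognise(camera, name): "centre" ([x, y, z] in mm, in world coordinates, good to about 4 mm: the middle of the surface that is visible of it).
The state is a dict: "time_s": time; "joint_positions": joint angles; "dq": joint speeds; "effort": joint torques, N m; "ee_pos": TCP position; "orientation": TCP orientation; "ft_force": force on the tool from outside, world axes, zero at the start; "wrist_torque": the same for the moment, N m; "grip_width": finger opening in mm.
Only numpy, scipy, OpenCV 4.12 (cv2) and the standard library are available. Lean on these libraries where they do the work, as an engineer would, in place of code of your own. Each camera call takes 0.05 s, during which the arm holds its last target.

TASK

Mount the round plate with the wooden nose on the leaning flange of the green stand: turn it so that its three holes line up with the three brass studs and slide it on until it sits flush against the flange all round. Then slip the dark steel ring over the wooden nose until it lies flat on the plate, and let go. Leave the matchbox, the white kettle lid and the red screwdriver where they are.

Things in the scene. Friction and masses are not known exactly. Their poses are not given: they have to be found in the camera images.
- former: Former, loose, 0.3 to 0.65 kg: aluminium plate, 116 mm diameter, 16 mm thick, with a wooden nose on its middle (36 mm diameter, 40 mm tall, top 6 mm chamfered) to hold it by. Three small pads 1 mm high under it are its seats. Three 14 mm through holes, 120 degrees apart, centres 42 mm from the middle. Origin: centre of the underside (pads); z along the nose; x towards one hole. Starts flat, nose up.
- flange (a point): Centre of the outer face of the stand's dark flange (116 mm diameter), 100 mm above the bench. z: straight out of the face, 30 degrees from vertical, leaning to the stand's front. x: towards one of three brass studs, 120 degrees apart, centres 42 mm from the middle, 10 mm diameter, 15 mm long, last 4 mm tapered to 6 mm. Plate home: former's origin here, z axes together; any third of a turn will do.
- stand: Green stand that carries the flange, fixed to the bench; place and heading vary. Base 160 x 140 x 12 mm. Origin: centre of the base's underside. Its front is -x, roughly to the right as the robot looks (away from the blue lathe); y is level. The flange's centre is 12 mm before the origin. The flange turns on it only very stiffly (2 N m): take it as fixed.
- clamp_ring: Dark steel ring, loose, 0.2 kg, 60 mm outside diameter, 20 mm tall, bore about 43 mm, lying flat on the bench. Origin: centre of its underside; z along its axis, up. In place on the former's plate its origin lies on the former's axis, 16 mm above the former's origin.
- matchbox: Yellow and black matchbox, 36 x 52 x 14 mm, loose, lying flat; leave it alone. Origin: centre of its underside.
- kettle_lid: White stepped kettle lid, 101 mm in diameter and 53 mm tall, loose; leave it alone. Origin: centre of its underside.
- driver_red: Red-handled screwdriver, 190 mm long, 30 mm thick, loose, lying flat; leave it alone. Origin: centre of the underside; the length lies along y.
Things that resemble listed ones, but are neither listed nor needed, are in the scene too. What is shaped like the clamp_ring but orange is not meant.

How it is judged:
By the outcome, as a careful person would: the job done as asked, in the order asked, and still so for the second after the job is handed in, with the robot touching nothing.
It also fails if it takes over 54 s, if anything falls off the work surface, if the arm or the gripper's body presses on something with over 40 N, if the wrist force passes 120 N, or if a joint passes its speed limit or range.

## Working session

There is one attempt and no reset: what is moved stays moved. The work goes in short steps, Python scripts to look and compute and a tool call to move; the robot and the scene stay as the last step left them, time stands still between calls to the robot, and variables do not carry over. Pictures are saved under pics/ and viewed, and the job is handed in when it is done.

Besides the shell and the picture viewer there is one more tool, called after "Call:" in YAML: its name, and indented under it one key for each argument. move_arm: Moves the arm, as the interface text tells. Its arguments: {"type":"object","properties":{"moves":{"type":"array","items":{"type":"array"}},"grip_force":{"type":"number"}},"required":["moves"]}

```bash
ls; mkdir -p pics; python3 - <<'E'
from station import *
import cv2,numpy as np
s=sense();print(s)
for n in ["scene","top","wrist"]:
    g=get_image(n);cv2.imwrite(f"pics/{n}0.png",g["image"][:,:,::-1])
    print(n,{k:np.round(v,3).tolist() for k,v in g.items() if k!="image"})
    for o in ["former","flange","stand","clamp_ring","matchbox","kettle_lid","driver_red"]:
        try:
            if n!="wrist" : print(o,[(np.round(d["centre"],0).tolist(),round(d["score"],2)) for d in recognise(n,o)][:4])
        except Exception as e: print(o,e)
print(sense()["time_s"])
E
```

```text
pics
{'time_s': 0.0, 'joint_positions': array([ 1.068918  ,  0.47779071,  0.02232088,  1.55644056, -0.01150816,
        1.10928545, -0.08310716]), 'dq': array([ 3.99147153e-04, -8.98410997e-05, -1.08556730e-03, -2.32441245e-04,
       -1.01111515e-03,  6.64653195e-04,  1.54448945e-03]), 'effort': array([ 1.84165365e-04, -5.82858217e+01,  1.53450876e+00, -2.72614270e+01,
       -5.42530732e-02,  1.69578317e-02,  2.20254342e-04]), 'ee_pos': array([ 258.76025866, -622.80044954,  229.69223499]), 'orientation': array([ 0.91535743,  1.37174578, -0.91387855]), 'ft_force': array([-0.01173531, -0.43231016, -0.0335497 ]), 'wrist_torque': array([ 0.02634398,  0.0313586 , -0.02429579]), 'grip_width': 87.83165075386712}
scene {'camera_matrix': [[511.728, 0.0, 318.403], [0.0, 511.728, 226.125], [0.0, 0.0, 1.0]], 'R': [[-0.861, -0.508, 0.012], [-0.351, 0.577, -0.737], [0.368, -0.639, -0.676]], 't': [486.91, 282.55, 717.129]}
former [([643.0, -150.0, 17.0], 0.71)]
flange [([577.0, 146.0, 109.0], 0.63)]
stand [([561.0, 172.0, 30.0], 0.74)]
clamp_ring [([437.0, -143.0, 8.0], 0.96), ([430.0, 12.0, 15.0
[... 327 characters left out ...]
, -1.0, -0.017], [-0.983, 0.01, -0.184], [0.184, 0.015, -0.983]], 't': [-11.474, 580.736, 960.967]}
former [([647.0, -160.0, 18.0], 0.65)]
flange [([586.0, 134.0, 103.0], 0.59)]
stand [([572.0, 134.0, 72.0], 0.92)]
clamp_ring [([436.0, -149.0, 21.0], 0.8), ([515.0, -220.0, 21.0], 0.78), ([440.0, 5.0, 21.0], 0.75), ([515.0, -72.0, 24.0], 0.72)]
matchbox [([770.0, 11.0, 11.0], 0.58)]
kettle_lid [([772.0, 164.0, 21.0], 0.77)]
driver_red [([379.0, 214.0, 23.0], 0.89)]
wrist {'camera_matrix': [[347.183, 0.0, 318.023], [0.0, 347.183, 243.068], [0.0, 0.0, 1.0]], 'T_tool_cam': [[0.001, -0.271, 0.963, -154.334], [-0.001, -0.963, -0.271, 75.254], [1.0, -0.0, -0.001, 0.514], [0.0, 0.0, 0.0, 1.0]]}
0.85
```

View pics/scene0.png

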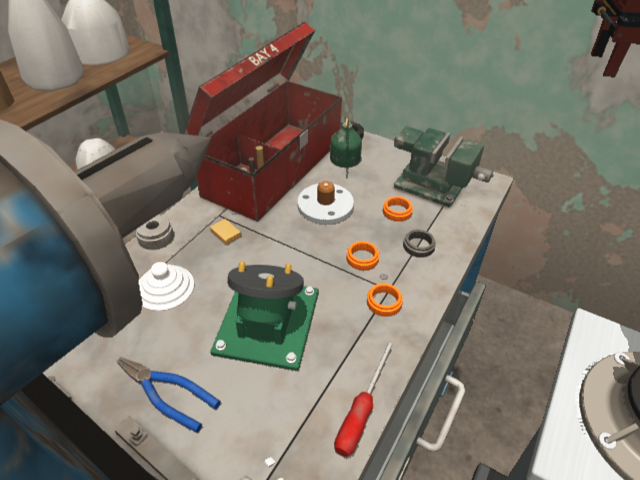

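View pics/top0.png

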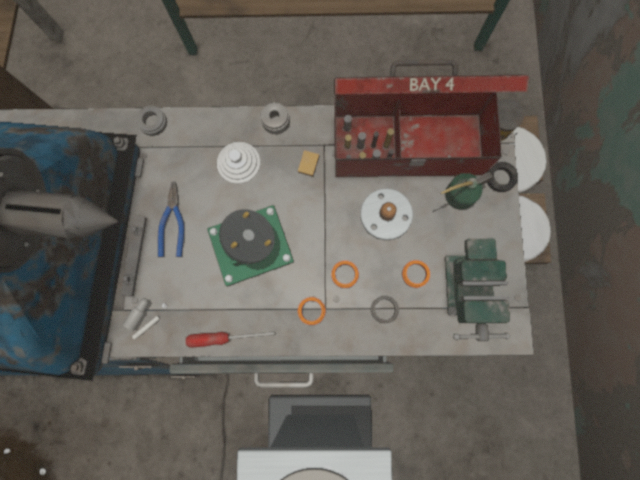

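```bash
cat > h.py <<'E'
from station import *
import cv2,numpy as np
from scipy.spatial.transform import Rotation as Ro
from scipy.optimize import least_squares
np.set_printoptions(precision=3,suppress=True)
def pose():
    s=sense();return Ro.from_rotvec(s["orientation"]).as_matrix(),np.array(s["ee_pos"]),s
def row(Rg,pg):
    R,p,s=pose()
    print("turn",np.round(Ro.from_matrix(R.T@Rg).as_rotvec(),4).tolist(),"shift_cm",np.round(R.T@(pg-p)/10,3).tolist())
def tool(xd,zd):
    x=np.array(xd,float);x/=np.linalg.norm(x);z=np.array(zd,float);z-=x*(z@x);z/=np.linalg.norm(z)
    return np.stack([x,np.cross(z,x),z],1)
def shot(n,name):
    R,p,s=pose();g=get_image(n);cv2.imwrite(f"pics/{name}.png",g["image"][:,:,::-1])
    K=g["camera_matrix"]
    if n=="wrist":
        T=g["T_tool_cam"];Rc=R@T[:3,:3];c=p+R@T[:3,3];Rw=Rc.T;t=-Rw@c
    else: Rw,t=g["R"],g["t"]
    np.savez(f"pics/{name}.npz",K=K,R=Rw,t=t,Rt=R,pt=p,T=g.get("T_tool_cam",np.eye(4)),im=g["image"])
    return g["image"],K,Rw,t
def load(name):
    d=np.load(f"pics/{name}.npz");return d["K"],d["R"],d["t"]
def proj(K,R,t,X):
    c=np.atleast_2d(X)@R.T+t;u=c@K.T;return u[:,:2]/u[:,2:]
def back(K,R,t,uv,z):
    uv=np.atleast_2d(uv);d=np.c_[uv,np.ones(len(uv))]@np.linalg.inv(K).T@R;o=-R.T@t
    return o+d*((z-o[2])/d[:,2])[:,None]
E
python3 - <<'E'
from h import *
R,p,s=pose();print(R)
row(tool([0,0,-1],[0,1,0]),np.array([645,-160,165.]))
row(tool([0,0,-1],[0,-1,0]),np.array([645,-160,165.]))
E
```

```text
[[ 0.     0.923  0.384]
 [-0.     0.384 -0.923]
 [-1.     0.     0.   ]]
turn [-2.7478, 0.0, 0.0001] shift_cm [6.568, 53.423, -27.978]
turn [0.3938, 0.0, -0.0] shift_cm [6.568, 53.423, -27.978]
```

Call:
move_arm:
  moves:
    - [[-0.5,0,0],[0,10,-5],1]
    - [[-1.0,0,0],[0,20,-10],1]
    - [[-1.5,0,0],[0,30,-15],1]
    - [[-2,0,0],[0,40,-20],1]
    - [[-2.3,0,0],[2,50,-26],1]
    - [[-2.75,0,0],[3.5,53.4,-28],1]
    - [[-2.75,0,0],[3.5,53.4,-28],1]
    - [[-2.75,0,0],[3.5,53.4,-28],1]
    - [[-2.75,0,0],[3.5,53.4,-28],1]
    - [[-2.75,0,0],[3.5,53.4,-28],1]
    - [[-2.75,0,0],[3.5,53.4,-28],1]
    - [[-2.75,0,0],[3.5,53.4,-28],1]
    - [[-2.75,0,0],[3.5,53.4,-28],1]
    - [[-2.75,0,0],[3.5,53.4,-28],1]
    - [[-2.75,0,0],[3.5,53.4,-28],1]
    - [[-2.75,0,0],[3.5,53.4,-28],1]
    - [[-2.75,0,0],[3.5,53.4,-28],1]
    - [[-2.75,0,0],[3.5,53.4,-28],1]
    - [[-2.75,0,0],[3.5,53.4,-28],1]
    - [[-2.75,0,0],[3.5,53.4,-28],1]

```text
time_s: 2.85
ee_pos: [644.6, -160.2, 195.5]
orientation: [-1.21, 1.208, 1.211]
ft_force: [-0.2, 0.4, -0.4]
grip_width: 88.0
```

```bash
python3 - <<'E'
from h import *
shot("wrist","w1");R,p,s=pose();print(R,p,s["joint_positions"],s["time_s"])
E
```

```text
[[-0. -1. -0.]
 [ 0. -0.  1.]
 [-1.  0.  0.]] [ 644.632 -160.16   195.566] [ 0.63   0.587 -0.702  1.58   0.407  1.125  1.404] 2.9
```

View pics/w1.png

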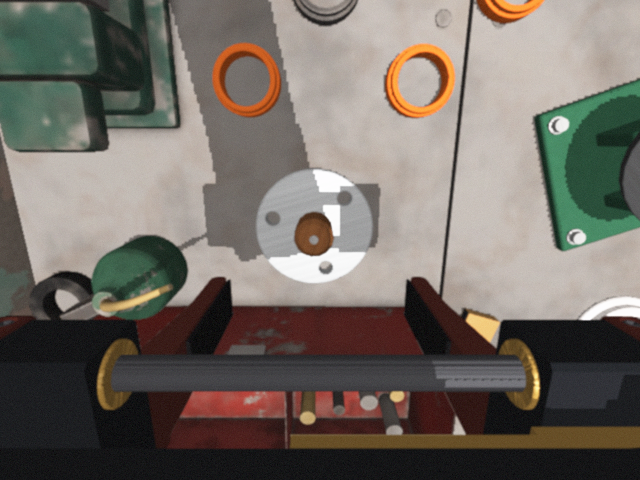

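```bash
python3 - <<'E'
from h import *
im=cv2.imread("pics/w1.png");c=im[160:295,245:385]
cv2.imwrite("pics/w1z.png",cv2.resize(c,None,fx=5,fy=5,interpolation=cv2.INTER_CUBIC)[:600*5])
cv2.imwrite("pics/w1z.png",cv2.resize(c,(560,540),interpolation=cv2.INTER_CUBIC))
E
```

```text
(no output)
```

View pics/w1z.png

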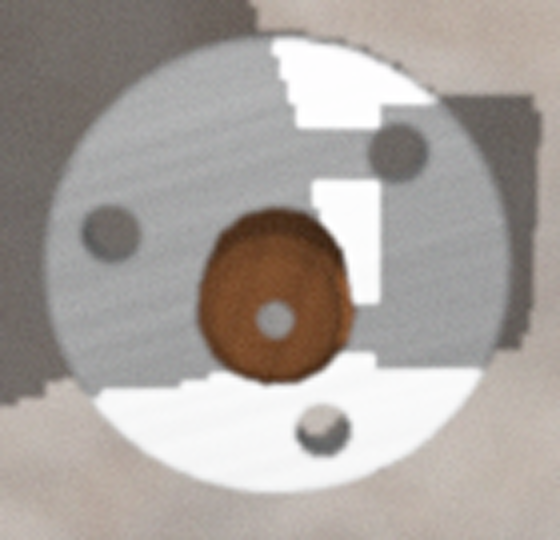

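```bash
python3 - <<'E'
from h import *
K,R,t=load("w1")
z=np.array([[111,233],[399,153],[323,430],[278,263.5]]);uv=(z+.5)/4-.5+[245,160]
P=back(K,R,t,uv,16);print(P)
h=P[:3,:2];print(h.mean(0),np.linalg.norm(h-h.mean(0),axis=1),np.degrees(np.arctan2(*(h-h.mean(0)).T[::-1]))%120)
# toolbox front row
print(back(K,R,t,[[315,306]],0),back(K,R,t,[[315,306]],60))
E
```

```text
[[ 640.045 -204.759   16.   ]
 [ 620.344 -134.697   16.   ]
 [ 691.089 -152.514   16.   ]
 [ 647.649 -163.902   16.   ]]
[ 650.493 -163.99 ] [42.086 42.036 42.187] [15.626 15.825 15.785]
[[ 742.284 -163.26     0.   ]] [[ 712.996 -162.788   60.   ]]
```

```bash
python3 - <<'E'
from h import *
f=np.array([.196,-.98,0]);f/=np.linalg.norm(f);n=np.array([0,0,.866])+.5*f
row(tool(-n,[0,1,0]),np.array([580,140,100])+130*n)
K,R,t=load("w1");print(back(K,R,t,[np.array([276.5,320])/4-.125*3+[245,160]],56))
E
```

```text
turn [0.0293, -0.5118, 0.11] shift_cm [-1.699, 5.179, 23.645]
[[ 651.215 -163.847   56.   ]]
```

Call:
move_arm:
  moves:
    - [[0,0,0],[-2,2,5],1]
    - [[0.01,-0.1,0],[-2,4,10],1]
    - [[0.03,-0.25,0.1],[-1.7,5,15],1]
    - [[0.03,-0.4,0.11],[-1.7,5.2,20],1]
    - [[0.03,-0.51,0.11],[-1.7,5.2,23.6],1]
    - [[0.03,-0.51,0.11],[-1.7,5.2,23.6],1]
    - [[0.03,-0.51,0.11],[-1.7,5.2,23.6],1]
    - [[0.03,-0.51,0.11],[-1.7,5.2,23.6],1]
    - [[0.03,-0.51,0.11],[-1.7,5.2,23.6],1]
    - [[0.03,-0.51,0.11],[-1.7,5.2,23.6],1]

```text
time_s: 3.9
ee_pos: [593.0, 75.3, 213.0]
orientation: [-0.752, 0.912, 1.463]
ft_force: [0.1, 0.9, -0.8]
grip_width: 88.2
```

```bash
python3 - <<'E'
from h import *
shot("wrist","w2");R,p,s=pose();print(R,p,s["joint_positions"],s["time_s"])
E
```

```text
[[-0.097 -0.994  0.056]
 [ 0.488  0.001  0.873]
 [-0.868  0.112  0.485]] [592.865  75.438 212.963] [ 0.682  0.642 -0.933  1.679 -0.02   1.07   1.401] 3.95
```

View pics/w2.png

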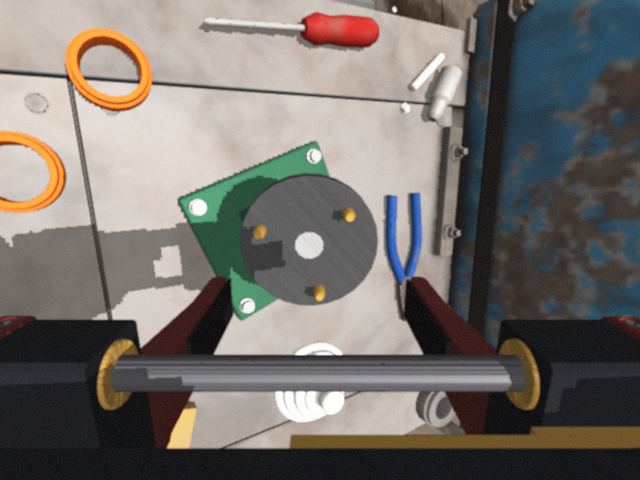

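```bash
python3 - <<'E'
from h import *
im=cv2.imread("pics/w2.png");c=im[165:310,230:385]
cv2.imwrite("pics/w2z.png",cv2.resize(c,None,fx=4,fy=4,interpolation=cv2.INTER_CUBIC))
c=im[130:330,170:340]
cv2.imwrite("pics/w2y.png",cv2.resize(c,None,fx=3,fy=3,interpolation=cv2.INTER_CUBIC))
E
```

```text
(no output)
```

View pics/w2z.png

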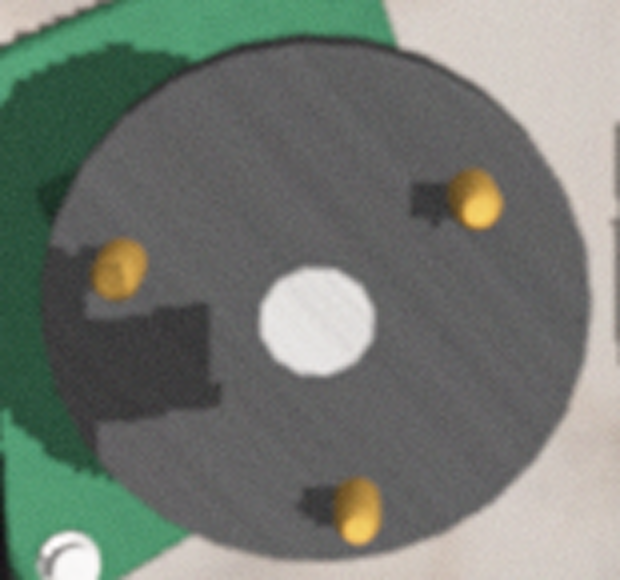

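View pics/w2y.png

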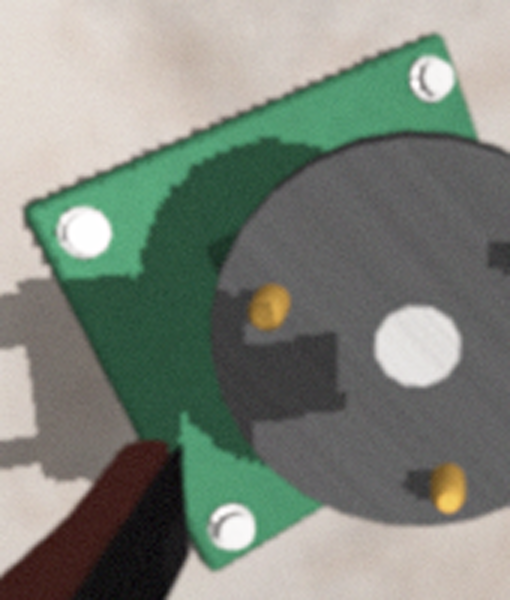

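```bash
cat > fl.py <<'E'
from h import *
def frame(q):
    x,y,psi,ph=q[:4];f=np.array([np.cos(psi),np.sin(psi),0])  # front dir (-x stand)
    n=np.cos(np.pi/6)*np.array([0,0,1])+.5*f
    l=np.cross([0,0,1],f);e=np.cross(l,n)   # l: level
    return np.array([x,y,100.]),n,l,e
def circ(c,a,b,r,N=24):
    t=np.linspace(0,2*np.pi,N,endpoint=False)[:,None];return c+r*(np.cos(t)*a+np.sin(t)*b)
def cen(h):
    m=cv2.moments(cv2.convexHull(h.astype(np.float32).reshape(-1,1,2)));return np.array([m["m10"]/m["m00"],m["m01"]/m["m00"]])
def studs(q):
    o,n,l,e=frame(q);return [o+42*(np.cos(q[3]+k*2*np.pi/3)*l+np.sin(q[3]+k*2*np.pi/3)*e) for k in range(3)],n,l,e
def pred(q,cam):
    b,n,l,e=studs(q);out=[]
    for p in b:
        pts=np.r_[circ(p,l,e,5),circ(p+11*n,l,e,5),circ(p+15*n,l,e,3)];out.append(cen(proj(*cam,pts)))
    return np.array(out)
def corners(q):
    x,y,psi=q[:3];f=np.array([np.cos(psi),np.sin(psi),0]);l=np.cross([0,0,1],f);O=np.array([x,y,12])-12*f
    return np.array([O+80*f+70*l,O+80*f-70*l,O-80*f+70*l,O-80*f-70*l])
E
python3 - <<'E'
from fl import *
cam=load("w2");im=np.load("pics/w2.npz")["im"]
hsv=cv2.cvtColor(im,cv2.COLOR_RGB2HSV);m=((hsv[...,0]>10)&(hsv[...,0]<28)&(hsv[...,1]>110)).astype(np.uint8)
m[:165]=0;m[310:]=0;m[:,:230]=0;m[:,385:]=0
n_,lab,st,ce=cv2.connectedComponentsWithStats(m)
bl=[(ce[i],st[i,4]) for i in range(1,n_) if st[i,4]>30];print(bl)
B=np.array([b[0] for b in bl])
# disc
w=cv2.inRange(im[165:310,230:385],(180,180,180),(255,255,255));n_,lab,st,ce=cv2.connectedComponentsWithStats(w)
for i in range(1,n_):
    if st[i,4]>100:print("white",ce[i]+[230,165],st[i,4])
W=[ce[i]+[230,165] for i in range(1,n_) if 400<st[i,4]<1200]
cor=(np.array([[28,208],[436,35],[210,570]])+.5)/3-.5+[170,130]
print("corners world",back(*cam,cor,12))
def res(q,full=False):
    P=pred(q,cam);r=[]
    D=np.linalg.norm(P[:,None]-B[None],axis=2);r+=list((P-B[D.argmin(1)]).ravel()*2)
    C=proj(*cam,corners(q));D=np.linalg.norm(C[:,None]-cor[None],axis=2)
    r+=list((C[D.argmin(0)]-cor).ravel())
    r+=list(proj(*cam,frame(q)[0]).ravel()-W[0])
    return np.array(r)
best=None
for ph in np.radians(np.arange(0,120,15)):
    s=least_squares(res,[580,140,-1.37,ph])
    if best is None or s.cost<best.cost:best=s
q=best.x;print(q,np.degrees(q[2:]),best.cost);print(best.fun)
np.save("q.npy",q)
o,n,l,e=frame(q);c=proj(*cam,circ(o,l,e,58,72));v=im[...,::-1].copy()
for p in c:cv2.circle(v,tuple(int(round(a)) for a in p),0,(0,0,255),-1)
for k in studs(q)[0]:
  for h,r,cc in((0,5,(255,0,0)),(15,3,(0,255,255))):
    for p in proj(*cam,circ(k+h*n,l,e,r)):cv2.circle(v,tuple(int(round(a)) for a in p),0,cc,-1)
for p in proj(*cam,corners(q)):cv2.circle(v,tuple(int(round(a)) for a in p),1,(255,0,255),-1)
cv2.imwrite("pics/w2f.png",cv2.resize(v[120:330,170:390],None,fx=2.8,fy=2.8,interpolation=cv2.INTER_NEAREST))
E
```

```text
[(array([348.247, 214.519]), np.int32(154)), (array([259.308, 231.987]), np.int32(159)), (array([318.935, 292.351]), np.int32(154))]
white [236.75  167.843] 108
white [363.656 235.528] 3404
white [308.767 244.89 ] 571
white [247.907 304.008] 129
white [277.157 305.62 ] 166
corners world [[544.673  44.009  12.   ]
 [493.029 190.039  12.   ]
 [673.437  88.313  12.   ]]
[587.848 129.958  -1.234   2.245] [-70.72  128.647] 10.335322584603317
[ 0.108  0.197 -0.271  0.087 -0.261 -0.556 -1.623 -0.379  2.835 -1.533
  0.805  2.517  0.101  0.079]
```

View pics/w2f.png

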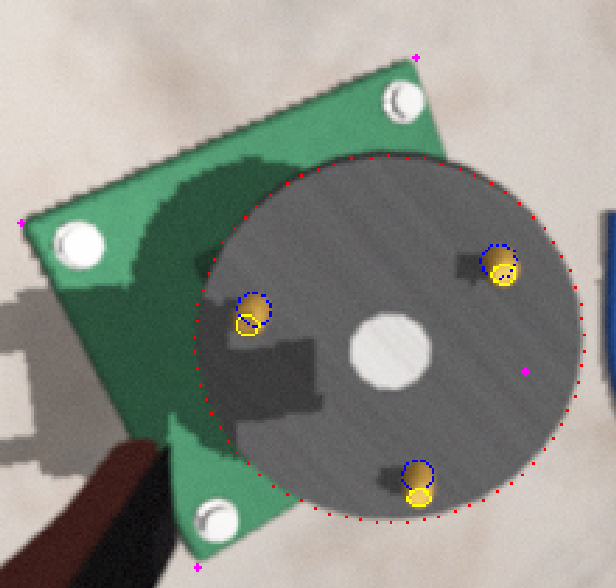

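```bash
python3 - <<'E'
from fl import *
q=np.load("q.npy")
row(tool([0,0,-1],[0,1,0]),np.array([650.8,-164,120]))
row(tool([0,0,-1],[0,1,0]),np.array([650.8,-164,30]))
b,n,l,e=studs(q);R2=np.load("pics/w2.npz")["Rt"];Rg=tool([0,0,-1],[0,1,0])
yaw=np.radians(15.75);F=Rg.T@np.array([[np.cos(yaw),-np.sin(yaw),0],[np.sin(yaw),np.cos(yaw),0],[0,0,1]])
for k in range(3):
    x=(b[k]-frame(q)[0])/42;Rf=np.stack([x,np.cross(n,x),n],1);Rt=Rf@F.T
    print(k,np.degrees(Ro.from_matrix(R2.T@Rt).as_rotvec()),Rt[:,2])
E
```

```text
turn [-0.03, 0.5089, -0.1092] shift_cm [-4.175, -6.832, -25.084]
turn [-0.03, 0.5089, -0.1092] shift_cm [3.633, -7.838, -29.445]
0 [124.36    4.791   1.202] [ 0.782 -0.472 -0.407]
1 [-115.524   -3.338    3.446] [-0.911 -0.408 -0.049]
2 [4.419 1.104 3.872] [0.129 0.881 0.455]
```

Call:
move_arm:
  moves:
    - [[0,0.1,0],[-4.2,-2,-5],1]
    - [[-0.01,0.25,-0.05],[-4.2,-4,-10],1]
    - [[-0.03,0.4,-0.1],[-4.2,-5,-15],1]
    - [[-0.03,0.51,-0.11],[-4.2,-6.8,-20],1]
    - [[-0.03,0.51,-0.11],[-4.2,-6.8,-25.1],1]
    - [[-0.03,0.51,-0.11],[-4.2,-6.8,-25.1],1]
    - [[-0.03,0.51,-0.11],[-4.2,-6.8,-25.1],1]
    - [[-0.03,0.51,-0.11],[-4.2,-6.8,-25.1],1]
    - [[-0.03,0.51,-0.11],[-4.2,-6.8,-25.1],1]

```text
time_s: 4.85
ee_pos: [651.2, -162.3, 121.4]
orientation: [-1.211, 1.206, 1.208]
ft_force: [-0.2, -0.4, 0.4]
grip_width: 88.2
```

```bash
python3 - <<'E'
from fl import *
R,p,s=pose();print(R,p,s["time_s"])
row(tool([0,0,-1],[0,1,0]),np.array([650.8,-164,30]))
E
```

```text
[[ 0.003 -1.    -0.001]
 [ 0.    -0.001  1.   ]
 [-1.    -0.003  0.   ]] [ 651.205 -162.348  121.399] 4.85
turn [0.0012, 0.0005, 0.0025] shift_cm [9.14, 0.064, -0.169]
```

Call:
move_arm:
  moves:
    - [[0.001,0,0.002],[3,0.06,-0.17],1]
    - [[0.001,0,0.002],[6,0.06,-0.17],1]
    - [[0.001,0,0.002],[8,0.06,-0.17],1]
    - [[0.001,0,0.002],[9.1,0.06,-0.17],1]
    - [[0.001,0,0.002],[9.1,0.06,-0.17],1]
    - [[0.001,0,0.002],[9.1,0.06,-0.17],-1]
    - [[0.001,0,0.002],[9.1,0.06,-0.17],-1]
    - [[0.001,0,0.002],[9.1,0.06,-0.17],-1]
    - [[0.001,0,0.002],[9.1,0.06,-0.17],-1]
    - [[0.001,0,0.002],[9.1,0.06,-0.17],-1]
    - [[0.001,0,0.002],[9.1,0.06,-0.17],-1]
    - [[0.001,0,0.002],[9.1,0.06,-0.17],-1]
  grip_force: 50

```text
time_s: 6.05
ee_pos: [650.8, -164.1, 30.4]
orientation: [-1.209, 1.208, 1.209]
ft_force: [-0.4, 3.1, 0.4]
grip_width: 35.6
```

Call:
move_arm:
  moves:
    - [[0,0,0],[-2,0,0],-1]
    - [[0,0,0],[-6,0,0],-1]
    - [[0,0,0],[-11,0,0],-1]
    - [[0,0,0],[-16,0,0],-1]
    - [[0,0,0],[-17,0,0],-1]
    - [[0,0,0],[-17,0,0],-1]

```text
time_s: 6.65
ee_pos: [651.5, -164.2, 202.8]
orientation: [-1.212, 1.207, 1.206]
ft_force: [-0.1, -0.4, -6.3]
grip_width: 35.3
```

```bash
python3 - <<'E'
from h import *
im=shot("wrist","w3")[0];R,p,s=pose();print(R,p,s["time_s"],s["ft_force"])
cv2.imwrite("pics/w3z.png",cv2.resize(im[130:420,200:440,::-1],None,fx=2.5,fy=2,interpolation=cv2.INTER_CUBIC))
cv2.imwrite("pics/w3z.png",cv2.resize(im[190:390,220:420,::-1],None,fx=3,fy=3,interpolation=cv2.INTER_CUBIC))
E
```

```text
[[-0. -1. -0.]
 [-0. -0.  1.]
 [-1.  0. -0.]] [ 649.93  -164.313  199.999] 6.7 [-0.678  0.17  -6.678]
```

View pics/w3.png

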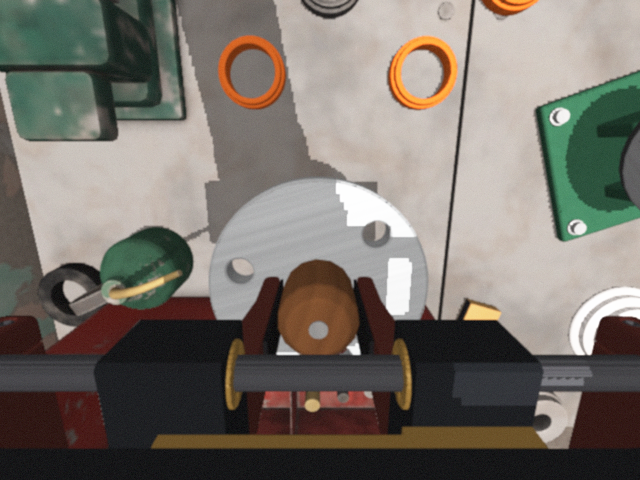

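View pics/w3z.png

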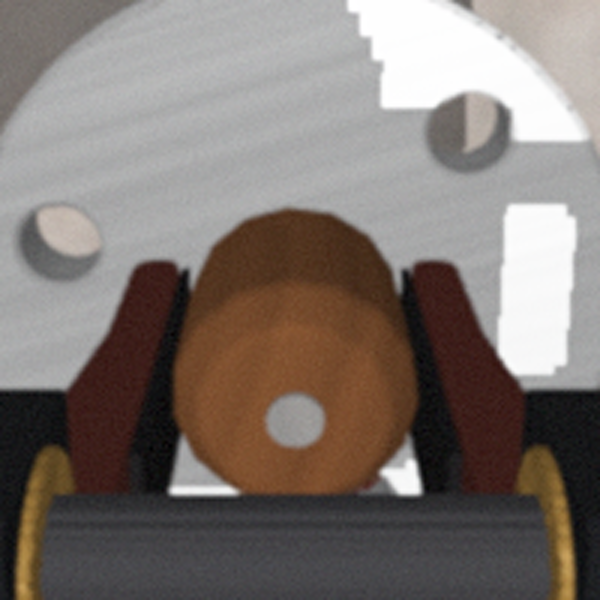

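```bash
python3 - <<'E'
from fl import *
d=np.load("pics/w3.npz");K=d["K"];T=d["T"];Rc=T[:3,:3].T;tc=-Rc@T[:3,3];cam=(K,Rc,tc) # tool-frame camera
m=(np.array([[61,241.5],[469,132],[295,421]])+.5)/3-.5+[220,190]
def model(v):
    oy,oz,yaw,tz,ty,d=v
    # former frame in tool: z=-x_tool ; world-aligned tool: y=-X, z=+Y ; X_f(yaw) = cos*X+sin*Y
    c,s=np.cos(yaw),np.sin(yaw);x=np.array([0,-c,s]);z=np.array([-1.,0,0]);Rf=np.stack([x,np.cross(z,x),z],1)
    Rf=Ro.from_rotvec([0,ty,tz]).as_matrix()@Rf;return Rf,np.array([d,oy,oz])
def pts(v):
    Rf,o=model(v);P=[]
    for k in range(3):
        a=2*np.pi/3*k;P.append(proj(*cam,o+(Rf@circ(np.array([42*np.cos(a),42*np.sin(a),16]),np.array([1,0,0]),np.array([0,1,0]),7,48).T).T))
    return [cen(p) for p in P]+[proj(*cam,o+Rf@np.array([0,0,56]))[0]]
for free in ([0,1,2],[0,1,2,3],[0,1,2,5],[0,1,2,3,5]):
    v0=np.array([0,0,np.radians(15.75),0,0,30.4])
    def f(x):
        v=v0.copy();v[free]=x;p=pts(v)
        D=[min(p[:3],key=lambda a:np.linalg.norm(a-mm)) for mm in m[:2]]
        return np.r_[D[0]-m[0],D[1]-m[1],p[3]-m[2]]
    s=least_squares(f,v0[free]);v=v0.copy();v[free]=s.x;print(free,v[:2],np.degrees(v[2:5]),v[5],"res",s.fun)
E
```

```text
[0, 1, 2] [-0.068 -0.005] [15.399  0.     0.   ] 30.4 res [-0.697  0.858  0.745  0.996  0.077 -1.148]
[0, 1, 2, 3] [-0.012 -0.003] [15.243  0.438  0.   ] 30.4 res [-0.677  0.828  0.973  1.39   0.082 -0.347]
[0, 1, 2, 5] [-0.031 -0.002] [15.486  0.     0.   ] 30.381627942996435 res [-0.728  0.914  0.674  0.848  0.084 -1.205]
[0, 1, 2, 3, 5] [-0. -0.] [15.395  0.234  0.   ] 30.399907233604182 res [-0.705  0.875  0.8    1.054  0.09  -0.802]
```

```bash
cat >> fl.py <<'E'
from scipy.spatial import ConvexHull
def cen(h):
    p=h[ConvexHull(h).vertices];a=p-p.mean(0);b=np.roll(a,-1,0);c=a[:,0]*b[:,1]-a[:,1]*b[:,0]
    return p.mean(0)+((a+b)*c[:,None]).sum(0)/(3*c.sum())
E
python3 - <<'E'
from fl import *
d=np.load("pics/w3.npz");K=d["K"];T=d["T"];Rc=T[:3,:3].T;tc=-Rc@T[:3,3];cam=(K,Rc,tc)
m=(np.array([[61,241.5],[469,132],[295,421]])+.5)/3-.5+[220,190]
def model(v):
    oy,oz,yaw,tz,ty,d=v
    c,s=np.cos(yaw),np.sin(yaw);x=np.array([0,-c,s]);z=np.array([-1.,0,0]);Rf=np.stack([x,np.cross(z,x),z],1)
    Rf=Ro.from_rotvec([0,ty,tz]).as_matrix()@Rf;return Rf,np.array([d,oy,oz])
def pts(v):
    Rf,o=model(v);P=[]
    for k in range(3):
        a=2*np.pi/3*k;P.append(proj(*cam,o+(Rf@circ(np.array([42*np.cos(a),42*np.sin(a),16]),np.array([1,0,0]),np.array([0,1,0]),7,48).T).T))
    return [cen(p) for p in P]+[proj(*cam,o+Rf@np.array([0,0,56]))[0]]
for free in ([0,1,2],[0,1,2,3],[0,1,2,5],[0,1,2,3,4],[0,1,2,3,5]):
    v0=np.array([0,0,np.radians(15.75),0,0,30.4])
    def f(x):
        v=v0.copy();v[free]=x;p=pts(v)
        D=[min(p[:3],key=lambda a:np.linalg.norm(a-mm)) for mm in m[:2]]
        return np.r_[D[0]-m[0],D[1]-m[1],p[3]-m[2]]
    s=least_squares(f,v0[free],diff_step=1e-5,x_scale=[[10,10,.1,.1,.1,10][i] for i in free]);v=v0.copy();v[free]=s.x;print(free,v[:2],np.degrees(v[2:5]),v[5],"res",s.fun)
# flange
cam=load("w2");B=np.array([[348.247,214.519],[259.308,231.987],[318.935,292.351]]);W=np.array([308.767,244.89])
cor=(np.array([[28,208],[436,35],[210,570]])+.5)/3-.5+[170,130]
for wc,ww in ((.5,1),(.5,0),(0.1,1),(1,1)):
  def res(q):
    P=pred(q,cam);D=np.linalg.norm(P[:,None]-B[None],axis=2);r=list((P-B[D.argmin(1)]).ravel()*2)
    C=proj(*cam,corners(q));D=np.linalg.norm(C[:,None]-cor[None],axis=2);r+=list((C[D.argmin(0)]-cor).ravel()*wc)
    r+=list((proj(*cam,frame(q)[0]).ravel()-W)*ww);return np.array(r)
  s=least_squares(res,[587.8,130,-1.234,2.245],x_scale=[10,10,.1,.1],diff_step=1e-6);print(s.x,np.degrees(s.x[2:]),s.cost,s.fun[:6]/2,s.fun[6:])
  if wc==.5 and ww==1:np.save("q.npy",s.x)
E
```

```text
[0, 1, 2] [ 0.01  -0.005] [15.526  0.     0.   ] 30.4 res [-0.741  0.88   0.626  0.719  0.077 -1.316]
[0, 1, 2, 3] [0.956 0.01 ] [15.716  1.532  0.   ] 30.4 res [-0.941  0.358  0.774 -0.074  0.114 -0.151]
[0, 1, 2, 5] [ 0.121 -0.   ] [15.531  0.     0.   ] 30.126023423355043 res [-0.862  0.869  0.729  0.634  0.089 -1.22 ]
[0, 1, 2, 3, 4] [0.963 0.22 ] [15.904  1.549 -0.346] 30.4 res [-0.663  0.425  0.872 -0.169 -0.193 -0.133]
[0, 1, 2, 3, 5] [ 0.827 -0.018] [15.843  2.963  0.   ] 32.8874777083612 res [-0.026 -0.014 -0.025  0.014  0.043 -0.   ]
[587.874 129.986  -1.236   2.244] [-70.814 128.586] 2.7589081734212217 [ 0.096  0.096 -0.097  0.077 -0.119 -0.24 ] [-0.762 -0.257  1.495 -0.705  0.346  1.253  0.133  0.104]
[587.882 129.995  -1.236   2.244] [-70.816 128.583] 2.743684839378052 [ 0.107  0.105 -0.088  0.085 -0.109 -0.233] [-0.756 -0.256  1.5   -0.7    0.348  1.255  0.     0.   ]
[587.901 130.007  -1.249   2.233] [-71.535 127.94 ] 0.2564035326248645 [ 0.128  0.045 -0.113  0.025 -0.088 -0.115] [-0.1   -0.173  0.401 -0.061 -0.037  0.231  0.156  0.133]
[587.854 129.957  -1.235   2.245] [-70.746 128.647] 10.330451800065225 [ 0.059  0.084 -0.124  0.064 -0.151 -0.264] [-1.606 -0.417  2.871 -1.5    0.765  2.514  0.101  0.085]
```

```bash
cat >> fl.py <<'E'
def Fmodel(v):
    oy,oz,yaw,tz,ty,d=v
    c,s=np.cos(yaw),np.sin(yaw);x=np.array([0,-c,s]);z=np.array([-1.,0,0]);Rf=np.stack([x,np.cross(z,x),z],1)
    return Ro.from_rotvec([0,ty,tz]).as_matrix()@Rf,np.array([d,oy,oz])
V=np.array([.9,0,np.radians(15.75),np.radians(1.5),0,30.8])
def goal(h,q,v=V,off=np.zeros(3),k=2):
    b,n,l,e=studs(q);o=frame(q)[0];x=(b[k]-o)/42;Rf=np.stack([x,np.cross(n,x),n],1)
    F,d=Fmodel(v);Rt=Rf@F.T;return Rt,o+h*n+off-Rt@d
E
python3 - <<'E'
from fl import *
q=np.load("q.npy");q[2]=np.radians(-71.1);q[3]=np.radians(128.3);np.save("q.npy",q)
row(*goal(35,q));print(goal(35,q)[1],goal(0,q)[1])
E
```

```text
turn [0.0942, -0.4862, 0.1657] shift_cm [4.301, 5.126, 26.317]
[598.624  98.85  156.977] [592.956 115.407 126.666]
```

Call:
move_arm:
  moves:
    - [[0.01,-0.05,0],[-1,1,3],-1]
    - [[0.02,-0.1,0.02],[-1,2,7],-1]
    - [[0.04,-0.2,0.06],[-1,3,11],-1]
    - [[0.06,-0.3,0.1],[-1,4,15],-1]
    - [[0.08,-0.4,0.13],[-1,4.5,19],-1]
    - [[0.094,-0.486,0.166],[-1,5,22],-1]
    - [[0.094,-0.486,0.166],[0,5.13,24],-1]
    - [[0.094,-0.486,0.166],[2,5.13,25],-1]
    - [[0.094,-0.486,0.166],[3.5,5.13,25.8],-1]
    - [[0.094,-0.486,0.166],[4.3,5.13,26.3],-1]
    - [[0.094,-0.486,0.166],[4.3,5.13,26.3],-1]
    - [[0.094,-0.486,0.166],[4.3,5.13,26.3],-1]
    - [[0.094,-0.486,0.166],[4.3,5.13,26.3],-1]

```text
time_s: 8.0
ee_pos: [599.1, 98.0, 157.3]
orientation: [-0.697, 0.997, 1.447]
ft_force: [0.5, -0.4, -5.3]
grip_width: 35.1
```

```bash
python3 - <<'E'
from fl import *
R,p,s=pose();print(p,s["time_s"],s["ft_force"],s["joint_positions"])
for n,k,(a,b,c,d) in (("wrist","w4",(150,350,200,440)),("scene","s4",(180,380,180,380)),("top","t4",(160,320,180,340))):
    im=shot(n,k)[0];im=im[a:b,c:d,::-1];f=min(3,800/(d-c));cv2.imwrite(f"pics/{k}z.png",cv2.resize(im,None,fx=3,fy=3,interpolation=cv2.INTER_CUBIC))
q=np.load("q.npy");row(*goal(35,q))
E
```

```text
[599.108  98.013 157.348] 8.0 [ 0.473 -0.351 -5.251] [ 0.576  0.708 -0.856  1.682  0.006  1.015  1.311]
turn [-0.0002, -0.0004, 0.001] shift_cm [0.088, 0.034, 0.028]
```

View pics/w4z.png

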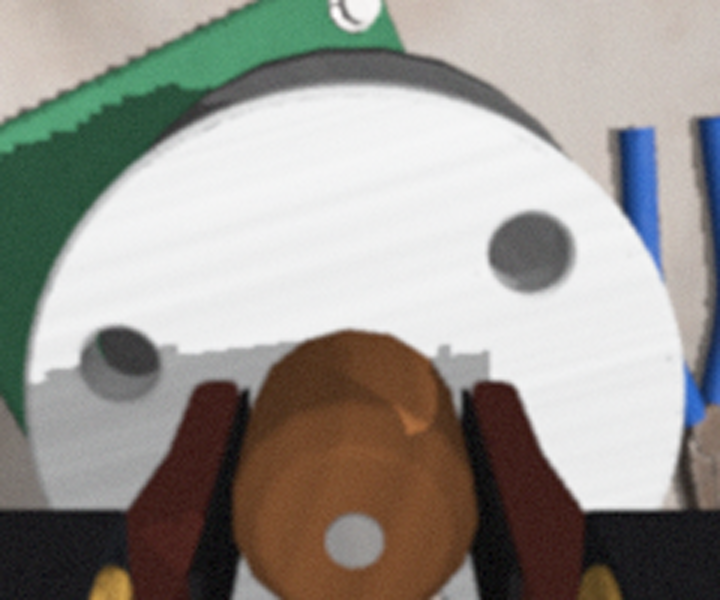

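View pics/s4z.png

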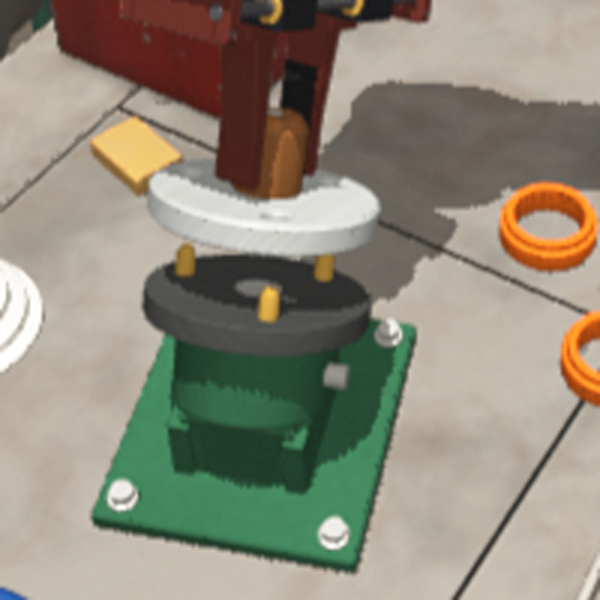

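View pics/t4z.png

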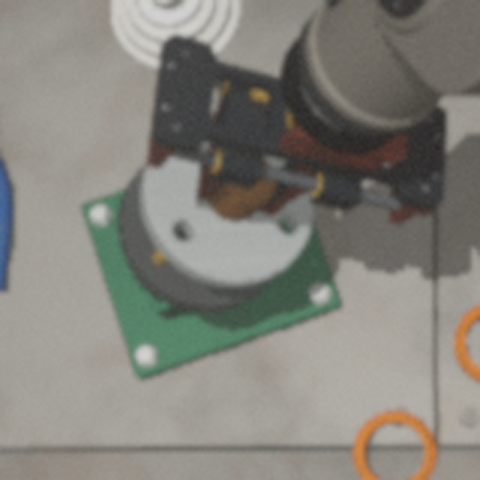

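```bash
cat > ov.py <<'E'
from fl import *
import sys
def ov(name,crop,f,v=V,q=None,plate=True):
    q=np.load("q.npy") if q is None else q
    d=np.load(f"pics/{name}.npz");cam=(d["K"],d["R"],d["t"]);im=d["im"][:,:,::-1]
    a,b,c,e_=crop;V_=cv2.resize(im[a:b,c:e_],None,fx=f,fy=f,interpolation=cv2.INTER_CUBIC)
    def dr(P,col):
        for p in (proj(*cam,P)+.5-[c,a])*f-.5:cv2.circle(V_,tuple(int(round(x)) for x in p),1,col,-1)
    o,n,l,e=frame(q);dr(circ(o,l,e,58,120),(0,0,255))
    for k in studs(q)[0]:dr(circ(k+15*n,l,e,3),(255,0,255));dr(circ(k,l,e,5),(255,0,0))
    if plate:
        s=np.load("pics/wt.npz") if False else None
        Rt,pt=d["Rt"],d["pt"];F,dd=Fmodel(v);Rf=Rt@F;of=pt+Rt@dd
        dr(circ(of,Rf[:,0],Rf[:,1],58,120),(0,160,0));dr(circ(of+16*Rf[:,2],Rf[:,0],Rf[:,1],58,120),(0,255,0))
        dr(circ(of+50*Rf[:,2],Rf[:,0],Rf[:,1],18,60),(0,255,0))
        for k in range(3):
            h=Rf@np.array([42*np.cos(k*2.0944),42*np.sin(k*2.0944),16]);dr(circ(of+h,Rf[:,0],Rf[:,1],7,60),(255,255,0))
    cv2.imwrite(f"pics/{name}_ov.png",V_)
E
python3 - <<'E'
from ov import *
ov("s4",(210,320,210,330),5);ov("w4",(150,350,200,440),3);ov("t4",(200,280,210,300),7)
E
```

```text
(no output)
```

View pics/s4_ov.png

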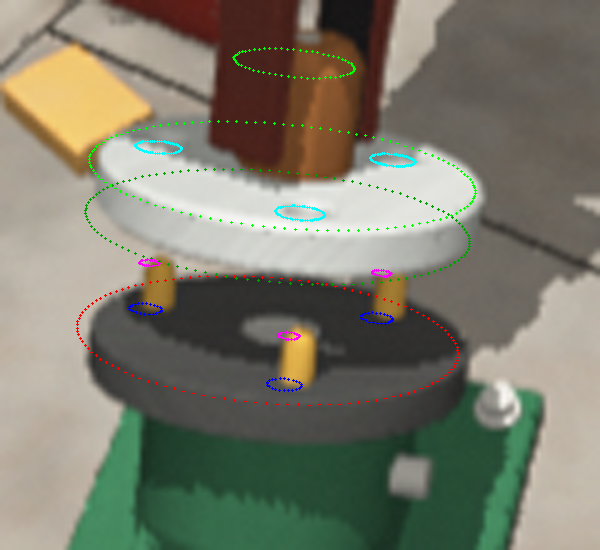

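View pics/w4_ov.png

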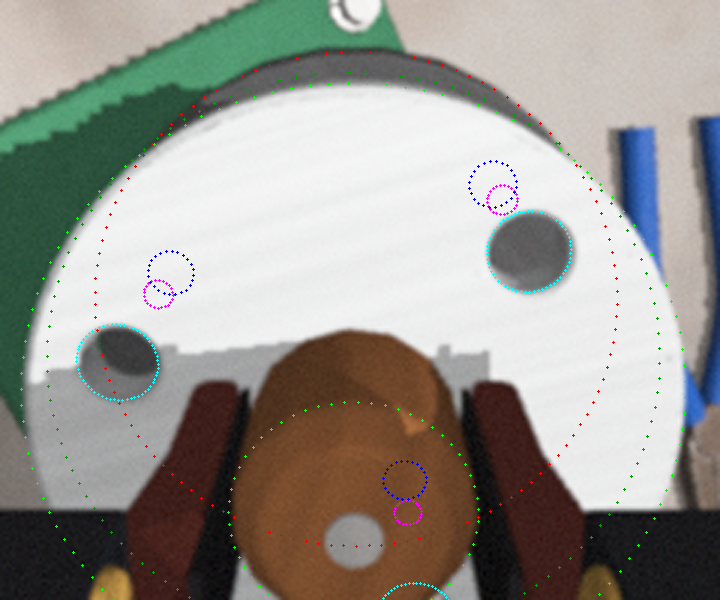

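View pics/t4_ov.png

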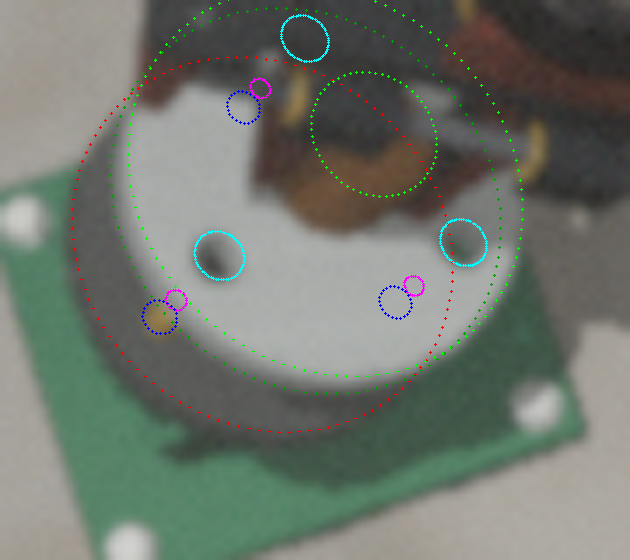

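```bash
python3 - <<'E'
from fl import *
q=np.load("q.npy")
d=np.load("pics/s4.npz");cam=(d["K"],d["R"],d["t"]);im=d["im"]
hsv=cv2.cvtColor(im,cv2.COLOR_RGB2HSV)
m=((hsv[...,0]>12)&(hsv[...,0]<28)&(hsv[...,1]>120)).astype(np.uint8);m[:258]=0;m[300:]=0;m[:,:225]=0;m[:,300:]=0
n_,lab,st,ce=cv2.connectedComponentsWithStats(m);print([(ce[i],st[i]) for i in range(1,n_) if st[i,4]>15])
print("pred",pred(q,cam))
b,n,l,e=studs(q)
for p in b: h=proj(*cam,np.r_[circ(p,l,e,5),circ(p+11*n,l,e,5),circ(p+15*n,l,e,3)]);print("hull",h.min(0),h.max(0))
# plate
w=((hsv[...,1]<25)&(hsv[...,2]>150)).astype(np.uint8);w[:225]=0;w[280:]=0;w[:,:215]=0;w[:,320:]=0
n_,lab,st,ce=cv2.connectedComponentsWithStats(w);i=1+st[1:,4].argmax();print("plate",st[i])
P=(lab==i)
for r in range(236,268,3):
    x=np.where(P[r])[0];print(r,x.min() if len(x) else None,x.max() if len(x) else None,end=" | ")
Rt,pt=d["Rt"],d["pt"];F,dd=Fmodel(V);Rf=Rt@F;of=pt+Rt@dd
h=proj(*cam,np.r_[circ(of,Rf[:,0],Rf[:,1],58,200),circ(of+16*Rf[:,2],Rf[:,0],Rf[:,1],58,200)]);print("\nmodel",h.min(0),h.max(0))
hh=cv2.convexHull(h.astype(np.float32)).reshape(-1,1,2);mk=np.zeros(im.shape[:2],np.uint8);cv2.fillConvexPoly(mk,np.round(hh*16).astype(np.int32),1,shift=4)
for r in range(236,268,3):
    x=np.where(mk[r])[0];print(r,x.min(),x.max(),end=" | ")
E
```

```text
[(array([241.367, 266.833]), array([238, 262,   7,  10,  60], dtype=int32)), (array([287.58, 269.  ]), array([285, 265,   6,   9,  50], dtype=int32)), (array([269.113, 281.085]), array([266, 275,   7,  12,  71], dtype=int32))]
pred [[285.317 269.083]
 [266.781 282.089]
 [238.983 267.168]]
hull [281.757 263.533] [288.733 274.193]
hull [262.923 275.99 ] [270.504 287.697]
hull [235.404 261.5  ] [242.447 272.372]
plate [ 229  237   78   29 1445]
236 None None | 239 231 295 | 242 230 301 | 245 231 304 | 248 231 305 | 251 229 305 | 254 232 301 | 257 238 299 | 260 244 298 | 263 258 293 | 266 None None | 
model [226.608 233.848] [304.596 266.433]
236 234 281 | 239 228 292 | 242 227 299 | 245 227 303 | 248 227 305 | 251 227 304 | 254 227 304 | 257 230 304 | 260 236 303 | 263 244 299 | 266 260 289 |
```

```bash
python3 - <<'E'
from ov import *
d=dict(np.load("pics/s4.npz"));d["K"]=d["K"].copy();d["K"][0,2]+=2.33;d["K"][1,2]-=.4;np.savez("pics/s4s.npz",**d)
ov("s4s",(222,306,220,316),8)
E
```

```text
(no output)
```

View pics/s4s_ov.png

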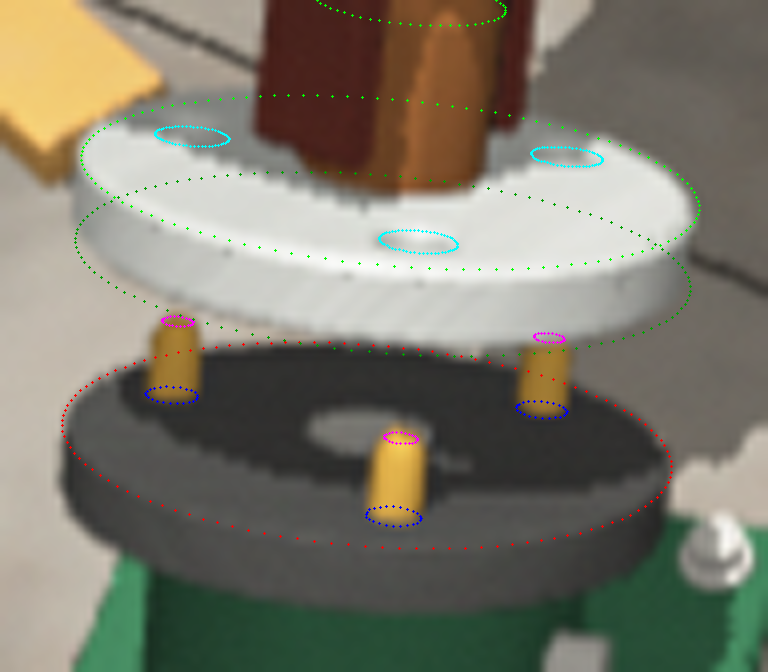

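```bash
sed -i 's/^V=.*/V=np.array([.4,.2,np.radians(15.75),np.radians(1.2),0,30.8])/' fl.py; python3 - <<'E'
from fl import *
q=np.load("q.npy")
for h in (18,12,6,0):row(*goal(h,q))
E
```

```text
turn [-0.0002, -0.0004, 0.0062] shift_cm [1.788, 0.114, 0.008]
turn [-0.0002, -0.0004, 0.0062] shift_cm [2.387, 0.13, 0.009]
turn [-0.0002, -0.0004, 0.0062] shift_cm [2.987, 0.146, 0.009]
turn [-0.0002, -0.0004, 0.0062] shift_cm [3.587, 0.163, 0.009]
```

Call:
move_arm:
  moves:
    - [[0,0,0.006],[0.6,0.08,0.01],-1]
    - [[0,0,0.006],[1.2,0.1,0.01],-1]
    - [[0,0,0.006],[1.8,0.11,0.01],-1]
    - [[0,0,0.006],[2.0,0.12,0.01],-1]
    - [[0,0,0.006],[2.2,0.125,0.01],-1]
    - [[0,0,0.006],[2.4,0.13,0.01],-1]
    - [[0,0,0.006],[2.4,0.13,0.01],-1]

```text
time_s: 8.85
ee_pos: [594.4, 109.8, 136.8]
orientation: [-0.694, 0.999, 1.453]
ft_force: [0.3, 0.6, -4.9]
grip_width: 35.5
```

```bash
python3 - <<'E'
from ov import *
R,p,s=pose();print(s["time_s"],s["ft_force"],R.T@s["ft_force"],s["wrist_torque"])
q=np.load("q.npy");row(*goal(12,q))
im=shot("scene","s5")[0]
d=dict(np.load("pics/s5.npz"));d["K"]=d["K"].copy();d["K"][0,2]+=2.33;d["K"][1,2]-=.4;np.savez("pics/s5s.npz",**d)
ov("s5s",(222,306,220,316),8)
E
```

```text
8.85 [ 0.257  0.636 -4.896] [ 4.525 -1.13  -1.64 ] [-1.051 -0.441 -0.012]
turn [-0.0001, -0.0004, -0.0001] shift_cm [-0.034, -0.007, -0.006]
```

View pics/s5s_ov.png

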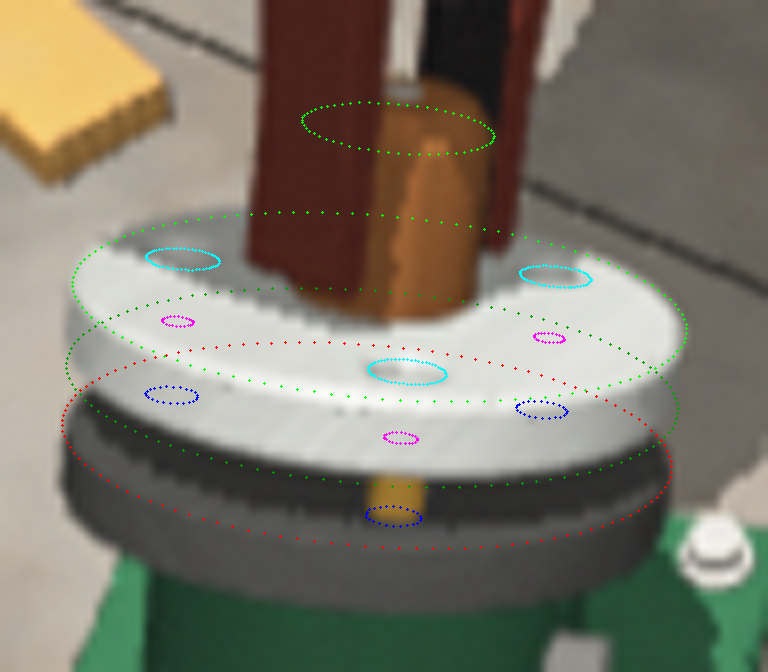

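Call:
move_arm:
  moves:
    - [[0,0,0],[0.25,0,0],-1]
    - [[0,0,0],[0.5,0.01,0],-1]
    - [[0,0,0],[0.7,0.015,0],-1]
    - [[0,0,0],[0.7,0.015,0],-1]

```text
time_s: 9.3
ee_pos: [593.1, 113.2, 130.5]
orientation: [-0.694, 1.0, 1.453]
ft_force: [0.8, -0.2, -5.3]
grip_width: 35.1
```

```bash
python3 - <<'E'
from fl import *
R,p,s=pose();print(s["time_s"],R.T@s["ft_force"],R.T@s["wrist_torque"])
q=np.load("q.npy");row(*goal(0,q))
E
```

```text
9.3 [ 4.397 -1.81  -2.46 ] [-0.066  0.95  -0.589]
turn [-0.0001, -0.0004, -0.0005] shift_cm [0.442, -0.016, -0.0]
```

Call:
move_arm:
  moves:
    - [[0,0,0],[0.15,-0.01,0],-1]
    - [[0,0,0],[0.3,-0.01,0],-1]
    - [[0,0,0],[0.38,-0.01,0],-1]
    - [[0,0,0],[0.38,-0.01,0],-1]

```text
time_s: 9.7
ee_pos: [592.7, 114.9, 127.2]
orientation: [-0.694, 1.0, 1.453]
ft_force: [0.1, -1.2, -4.5]
grip_width: 34.8
```

```bash
python3 - <<'E'
from ov import *
R,p,s=pose();print(s["time_s"],R.T@s["ft_force"],R.T@s["wrist_torque"])
q=np.load("q.npy");row(*goal(0,q))
im=shot("scene","s6")[0]
d=dict(np.load("pics/s6.npz"));d["K"]=d["K"].copy();d["K"][0,2]+=2.33;d["K"][1,2]-=.4;np.savez("pics/s6s.npz",**d)
ov("s6s",(232,306,220,316),8)
E
```

```text
9.7 [ 3.323 -0.967 -3.144] [-0.037  1.016 -0.362]
turn [-0.0001, -0.0004, -0.0004] shift_cm [0.07, 0.001, 0.001]
```

View pics/s6s_ov.png

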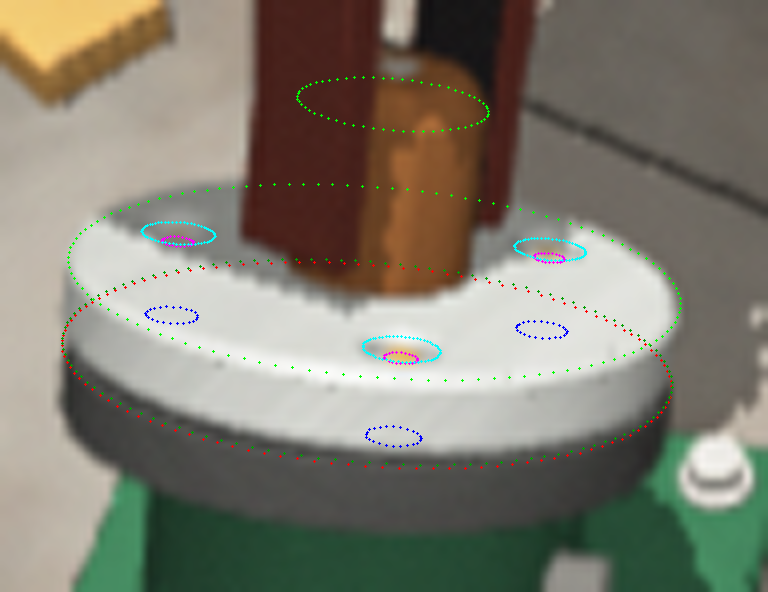

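Call:
move_arm:
  moves:
    - [[0,0,0],[0.06,0,0],-1]
    - [[0,0,0],[0.12,0,0],-1]
    - [[0,0,0],[0.18,0,0],-1]
    - [[0,0,0],[0.18,0,0],-1]

```text
time_s: 10.15
ee_pos: [593.1, 115.3, 126.3]
orientation: [-0.695, 0.999, 1.452]
ft_force: [1.1, -4.1, 2.9]
grip_width: 34.8
```

```bash
python3 - <<'E'
from fl import *
R,p,s=pose();print(s["time_s"],R.T@s["ft_force"],R.T@s["wrist_torque"])
q=np.load("q.npy");row(*goal(0,q))
E
```

```text
10.15 [-4.622 -0.707 -2.086] [-0.051  1.118  0.057]
turn [-0.0004, -0.0005, 0.0007] shift_cm [-0.031, 0.054, 0.003]
```

Call:
move_arm:
  moves:
    - [[0,0,0],[0.1,0.03,0],-1]
    - [[0,0,0],[0.2,0.03,0],-1]
    - [[0,0,0],[0.2,0.03,0],-1]

```text
time_s: 10.45
ee_pos: [593.3, 115.5, 125.9]
orientation: [-0.695, 0.999, 1.45]
ft_force: [-2.2, -8.4, 10.2]
grip_width: 35.0
```

```bash
python3 - <<'E'
from ov import *
R,p,s=pose();print(s["time_s"],R.T@s["ft_force"],R.T@s["wrist_torque"])
q=np.load("q.npy");row(*goal(0,q))
im=shot("scene","s7")[0]
cv2.imwrite("pics/s7z.png",cv2.resize(im[222:306,220:316,::-1],None,fx=8,fy=7,interpolation=cv2.INTER_CUBIC))
im=shot("top","t7")[0]
E
```

```text
10.45 [-12.497   3.627  -3.068] [-0.028  1.132  0.85 ]
turn [-0.0008, -0.0008, 0.0021] shift_cm [-0.064, 0.083, 0.001]
```

View pics/s7z.png

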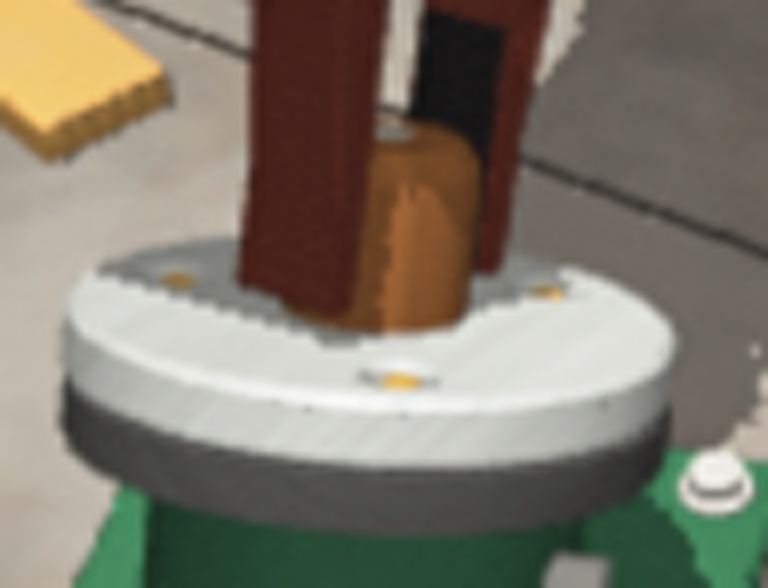

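Call:
move_arm:
  moves:
    - [[0,0,0],[0,0,0],0.5]
    - [[0,0,0],[0,0,0],0.5]
    - [[0,0,0],[0,0,0],0.5]
    - [[0,0,0],[0,0,0],0.5]
    - [[0,0,0],[-2,0,0],0.5]
    - [[0,0,0],[-5,0,0],0.7]
    - [[0,0,0],[-8,0,0],1]
    - [[0,0,0],[-11,0,0],1]
    - [[0,0,0],[-11,0,0],1]

```text
time_s: 11.45
ee_pos: [611.4, 62.1, 224.9]
orientation: [-0.697, 0.996, 1.444]
ft_force: [0.2, 0.8, -1.0]
grip_width: 87.7
```

```bash
python3 - <<'E'
from ov import *
R,p,s=pose();print(p,s["time_s"],s["ft_force"])
for n,k in(("scene","s8"),("wrist","w8")):
    im=shot(n,k)[0]
d=dict(np.load("pics/s8.npz"));im=d["im"]
cv2.imwrite("pics/s8z.png",cv2.resize(im[215:306,220:316,::-1],None,fx=8,fy=6.5,interpolation=cv2.INTER_CUBIC))
im=np.load("pics/w8.npz")["im"];cv2.imwrite("pics/w8z.png",cv2.resize(im[130:350,200:420,::-1],None,fx=2.7,fy=2.7,interpolation=cv2.INTER_CUBIC))
E
```

```text
[611.391  62.1   224.874] 11.45 [ 0.17   0.762 -1.023]
```

View pics/s8z.png

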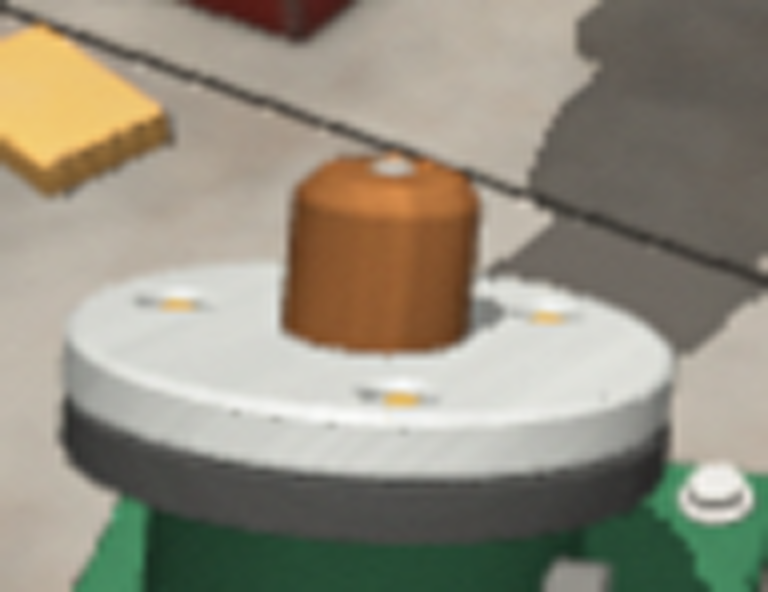

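View pics/w8z.png

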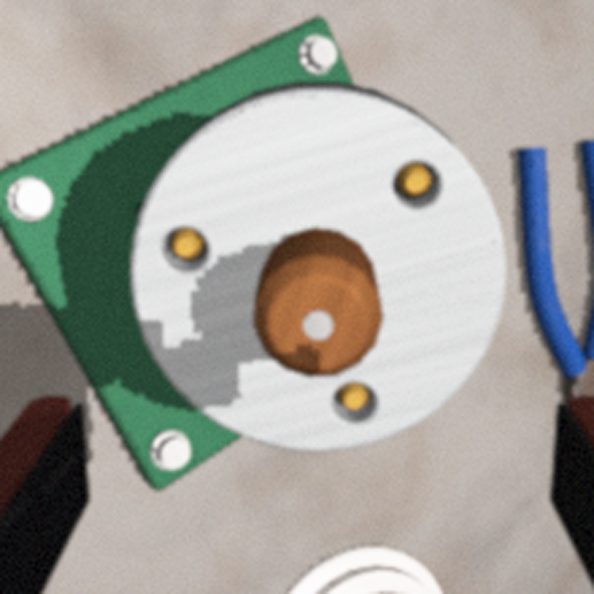

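```bash
python3 - <<'E'
from fl import *
q=np.load("q.npy");o,n,l,e=frame(q);cam=load("w8")
K,R,t=cam;uv=(np.array([[318,324]])+.5)/2.7-.5+[200,130]
d=(np.c_[uv,1]@np.linalg.inv(K).T@R)[0];c=-R.T@t;P=c+d*(((o+56*n-c)@n)/(d@n));print("nose top",P,"exp",o+56*n,"in-plane l,e",(P-o)@l,(P-o)@e)
# plate top holes
H=(np.array([[187,247],[417,184],[355,401]])+.5)/2.7-.5+[200,130]
X=[]
for u in H:
    d=np.r_[u,1]@np.linalg.inv(K).T@R;X.append(c+d*(((o+16*n-c)@n)/(d@n)))
X=np.array(X);print("holes mean l,e",(X.mean(0)-o)@l,(X.mean(0)-o)@e,np.linalg.norm(X-X.mean(0),axis=1))
row(tool([0,0,-1],[0,1,0]),np.array([440,-147,190]))
E
```

```text
nose top [597.78  103.543 148.367] exp [596.943 103.496 148.497] in-plane l,e 0.8065311499177331 0.2608057302778093
holes mean l,e 0.11613387074718823 -0.5571653358156414 [41.765 41.639 41.852]
turn [-0.0941, 0.4854, -0.1688] shift_cm [-4.833, 14.927, -22.2]
```

Call:
move_arm:
  moves:
    - [[-0.02,0.1,-0.03],[-3,2,-4],1]
    - [[-0.04,0.2,-0.08],[-4,6,-8],1]
    - [[-0.07,0.35,-0.12],[-4.8,10,-13],1]
    - [[-0.09,0.485,-0.169],[-4.8,13,-18],1]
    - [[-0.094,0.485,-0.169],[-4.8,14.9,-22.2],1]
    - [[-0.094,0.485,-0.169],[-4.8,14.9,-22.2],1]
    - [[-0.094,0.485,-0.169],[-4.8,14.9,-22.2],1]
    - [[-0.094,0.485,-0.169],[-4.8,14.9,-22.2],1]
    - [[-0.094,0.485,-0.169],[-4.8,14.9,-22.2],1]

```text
time_s: 12.45
ee_pos: [441.0, -145.4, 189.6]
orientation: [-1.21, 1.207, 1.211]
ft_force: [0.8, -0.4, 0.2]
grip_width: 87.7
```

```bash
python3 - <<'E'
from fl import *
R,p,s=pose();print(R,p,s["time_s"],s["joint_positions"])
shot("wrist","w9")
E
```

```text
[[ 0.001 -1.    -0.002]
 [ 0.002 -0.002  1.   ]
 [-1.    -0.001  0.002]] [ 441.011 -145.368  189.579] 12.45 [ 0.884  0.27  -0.797  2.044  0.241  0.92   1.53 ]
```

View pics/w9.png

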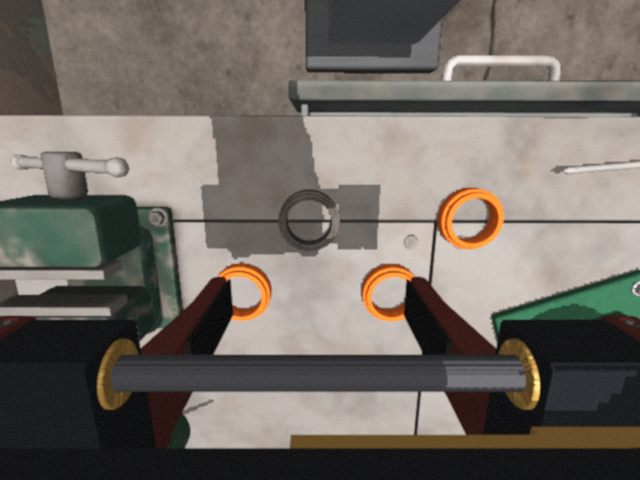

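```bash
python3 - <<'E'
from h import *
im=cv2.imread("pics/w9.png");cv2.imwrite("pics/w9z.png",cv2.resize(im[175:265,265:355],None,fx=6,fy=6,interpolation=cv2.INTER_CUBIC))
E
```

```text
(no output)
```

View pics/w9z.png

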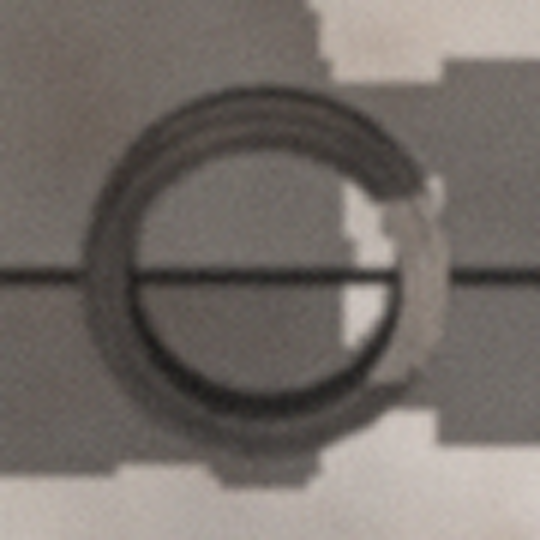

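```bash
python3 - <<'E'
from fl import *
cam=load("w9");X=np.array([1.,0,0]);Y=np.array([0,1.,0])
lo=(np.array([82,86])+.5)/6-.5+[265,175];hi=(np.array([448,452])+.5)/6-.5+[265,175]
def f(v):
    h=proj(*cam,np.r_[circ(np.array([v[0],v[1],0]),X,Y,30,90),circ(np.array([v[0],v[1],20]),X,Y,30,90)]);return np.r_[h.min(0)-lo,h.max(0)-hi]
s=least_squares(f,[436,-147],diff_step=1e-5);print(s.x,s.fun)
def g(v):
    h=proj(*cam,circ(np.array([v[0],v[1],20]),X,Y,21.5,90));return np.r_[h.min(0)-((np.array([130,150])+.5)/6-.5+[265,175]),h.max(0)-((np.array([403,418])+.5)/6-.5+[265,175])]
r=least_squares(g,s.x,diff_step=1e-5);print(r.x,r.fun)
x,y=s.x
Rg=tool([0,0,-1],[0,1,0]);row(Rg,np.array([x,y,60]));row(Rg,np.array([x,y,11]))
E
```

```text
[ 437.993 -153.787] [-1.001 -1.561  1.003  1.682]
[ 438.761 -153.559] [ 0.193  0.243 -0.193 -0.268]
turn [0.0022, 0.0014, 0.0008] shift_cm [12.969, 0.331, -0.858]
turn [0.0022, 0.0014, 0.0008] shift_cm [17.869, 0.335, -0.865]
```

Call:
move_arm:
  moves:
    - [[0,0,0],[4,0.3,-0.86],1]
    - [[0,0,0],[9,0.3,-0.86],1]
    - [[0,0,0],[13,0.3,-0.86],1]
    - [[0,0,0],[15.5,0.3,-0.86],1]
    - [[0,0,0],[17.2,0.3,-0.86],1]
    - [[0,0,0],[17.85,0.3,-0.86],1]
    - [[0,0,0],[17.85,0.3,-0.86],1]
    - [[0,0,0],[17.85,0.3,-0.86],-1]
    - [[0,0,0],[17.85,0.3,-0.86],-1]
    - [[0,0,0],[17.85,0.3,-0.86],-1]
    - [[0,0,0],[17.85,0.3,-0.86],-1]
    - [[0,0,0],[17.85,0.3,-0.86],-1]
  grip_force: 30

```text
time_s: 13.7
ee_pos: [438.7, -154.0, 11.8]
orientation: [-1.211, 1.207, 1.21]
ft_force: [-1.0, -0.3, 6.2]
grip_width: 59.0
```

```bash
python3 - <<'E'
from fl import *
R,p,s=pose();print(p,s["time_s"],s["grip_width"],s["ft_force"])
E
```

```text
[ 438.713 -154.046   11.76 ] 13.7 58.9825079258015 [-1.005 -0.319  6.186]
```

Call:
move_arm:
  moves:
    - [[0,0,0],[-3,0,0],-1]
    - [[0,0,0],[-7,0,0],-1]
    - [[0,0,0],[-12,0,0],-1]
    - [[0,0,0],[-16,0,0],-1]
    - [[0,0,0],[-18,0,0],-1]
    - [[0,0,0],[-18,0,0],-1]

```text
time_s: 14.3
ee_pos: [439.9, -154.7, 194.2]
orientation: [-1.215, 1.205, 1.204]
ft_force: [-0.3, 0.7, -1.5]
grip_width: 58.7
```

```bash
cat >> fl.py <<'E'
def rgoal(h,q,ring=(11.8,0,0),dl=.5,de=0.):
    o,n,l,e=frame(q);Rt=goal(0,q,np.array([0,0,np.radians(15.75),0,0,0.]))[0]
    return Rt,o+h*n+dl*l+de*e-Rt@np.array(ring,float)
E
python3 - <<'E'
from fl import *
q=np.load("q.npy");R,p,s=pose();print(p,s["time_s"],s["grip_width"])
im=shot("wrist","w10")[0];cv2.imwrite("pics/w10z.png",im[120:480,120:520,::-1])
row(*rgoal(85,q));print(rgoal(85,q)[1])
E
```

```text
[ 439.878 -154.73   194.231] 14.3 58.728491980320726
turn [0.0896, -0.4883, 0.1948] shift_cm [0.878, -16.566, 23.884]
[604.024  84.358 183.831]
```

View pics/w10z.png

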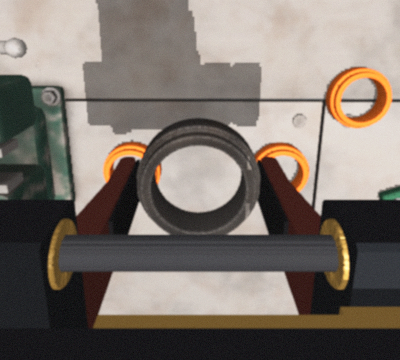

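```bash
python3 - <<'E'
from fl import *
d=np.load("pics/w10.npz");T=d["T"];Rc=T[:3,:3].T;cam=(d["K"],Rc,-Rc@T[:3,3]);Y=np.array([0,1.,0]);Z=np.array([0,0,1.])
f=5;a,b,c,e=225,365,250,390;V_=cv2.resize(d["im"][a:b,c:e,::-1],None,fx=4,fy=4,interpolation=cv2.INTER_CUBIC)
for x,r,col in((11.8,30,(0,0,255)),(-8.2,30,(0,255,0)),(-8.2,21.5,(0,255,255)),(11.8,21.5,(255,255,0))):
    for p in (proj(*cam,circ(np.array([x,0,0]),Y,Z,r,90))+.5-[c,a])*4-.5:cv2.circle(V_,tuple(int(round(v)) for v in p),1,col,-1)
cv2.imwrite("pics/w10o.png",V_)
E
```

```text
(no output)
```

View pics/w10o.png

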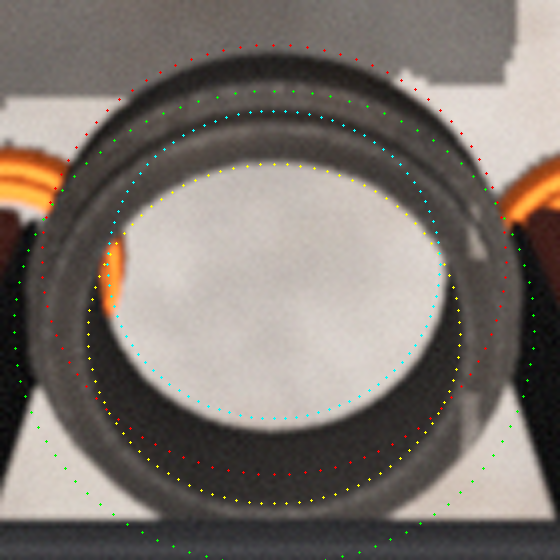

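Call:
move_arm:
  moves:
    - [[0.02,-0.1,0.03],[-1,-3,4],-1]
    - [[0.04,-0.2,0.08],[-2,-6,8],-1]
    - [[0.06,-0.32,0.12],[-2,-9,12],-1]
    - [[0.08,-0.44,0.16],[-2,-12,16],-1]
    - [[0.09,-0.488,0.195],[-2,-15,20],-1]
    - [[0.09,-0.488,0.195],[-1,-16.5,22.5],-1]
    - [[0.09,-0.488,0.195],[0.4,-16.57,23.6],-1]
    - [[0.09,-0.488,0.195],[0.88,-16.57,23.88],-1]
    - [[0.09,-0.488,0.195],[0.88,-16.57,23.88],-1]
    - [[0.09,-0.488,0.195],[0.88,-16.57,23.88],-1]

```text
time_s: 15.35
ee_pos: [603.7, 83.0, 183.0]
orientation: [-0.685, 1.012, 1.47]
ft_force: [-1.0, -1.1, -2.3]
grip_width: 58.6
```

```bash
cat > ov2.py <<'E'
from fl import *
def ov2(name,crop,f,ring=(11.8,0,0),sh=(2.33,-.4)):
    q=np.load("q.npy");d=np.load(f"pics/{name}.npz");K=d["K"].copy();K[0,2]+=sh[0];K[1,2]+=sh[1];cam=(K,d["R"],d["t"])
    a,b,c,e_=crop;V_=cv2.resize(d["im"][a:b,c:e_,::-1],None,fx=f,fy=f,interpolation=cv2.INTER_CUBIC)
    def dr(P,col):
        for p in (proj(*cam,P)+.5-[c,a])*f-.5:cv2.circle(V_,tuple(int(round(x)) for x in p),1,col,-1)
    o,n,l,e=frame(q);dr(circ(o+50*n,l,e,18,90),(0,0,255));dr(circ(o+16*n,l,e,18,90),(0,0,255));dr(circ(o+16*n,l,e,58,90),(0,0,255))
    Rt,pt=d["Rt"],d["pt"];r=pt+Rt@np.array(ring,float)
    dr(circ(r,Rt[:,1],Rt[:,2],29.4,90),(0,255,0));dr(circ(r-20*Rt[:,0],Rt[:,1],Rt[:,2],29.4,90),(255,255,0))
    cv2.imwrite(f"pics/{name}_ov.png",V_)
E
python3 - <<'E'
from ov2 import *
R,p,s=pose();print(p,s["time_s"],s["grip_width"],s["ft_force"])
q=np.load("q.npy");row(*rgoal(85,q))
shot("scene","s11");shot("wrist","w11")
ov2("s11",(180,300,210,320),5);ov2("w11",(150,350,200,440),3,sh=(0,0))
E
```

```text
[603.729  83.008 183.003] 15.35 58.62637889986708 [-0.982 -1.065 -2.286]
turn [-0.0024, -0.001, -0.0005] shift_cm [-0.013, -0.007, 0.16]
```

View pics/s11_ov.png

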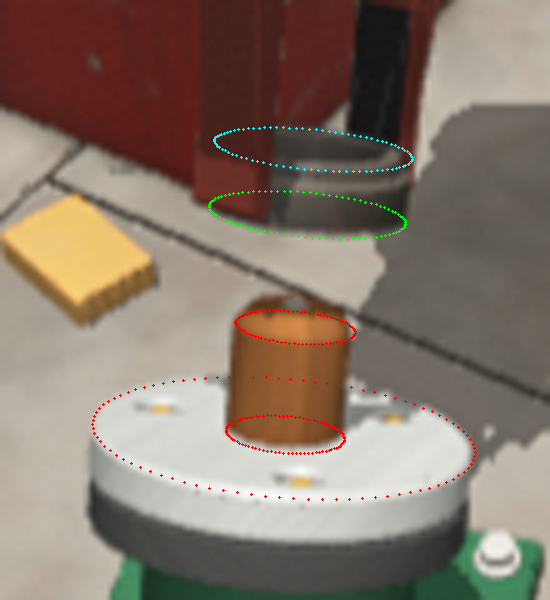

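View pics/w11_ov.png

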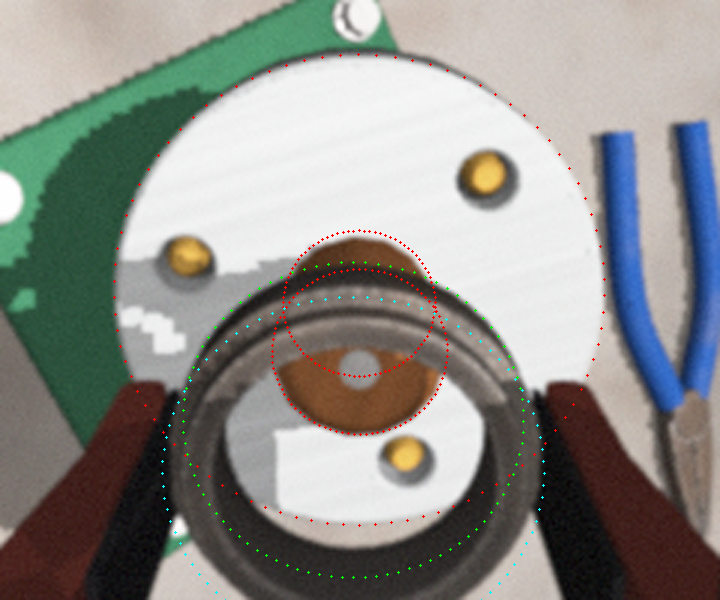

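```bash
python3 - <<'E'
from fl import *
q=np.load("q.npy")
for h in (60,48,30,16):row(*rgoal(h,q,dl=1.0))
E
```

```text
turn [-0.002, -0.0008, 0.0012] shift_cm [2.584, -0.013, 0.14]
turn [-0.002, -0.0008, 0.0012] shift_cm [3.784, -0.011, 0.141]
turn [-0.002, -0.0008, 0.0012] shift_cm [5.584, -0.009, 0.143]
turn [-0.002, -0.0008, 0.0012] shift_cm [6.984, -0.007, 0.144]
```

Call:
move_arm:
  moves:
    - [[-0.002,0,0],[0.8,-0.01,0.14],-1]
    - [[-0.002,0,0],[1.7,-0.01,0.14],-1]
    - [[-0.002,0,0],[2.5,-0.01,0.14],-1]
    - [[-0.002,0,0],[3.1,-0.01,0.14],-1]
    - [[-0.002,0,0],[3.7,-0.01,0.14],-1]
    - [[-0.002,0,0],[4.2,-0.01,0.14],-1]
    - [[-0.002,0,0],[4.2,-0.01,0.14],-1]

```text
time_s: 16.15
ee_pos: [597.3, 104.4, 147.5]
orientation: [-0.686, 1.009, 1.471]
ft_force: [-0.5, 0.2, -1.8]
grip_width: 58.9
```

```bash
python3 - <<'E'
from ov2 import *
R,p,s=pose();print(p,s["time_s"],R.T@s["ft_force"],R.T@s["wrist_torque"])
q=np.load("q.npy");row(*rgoal(16,q,dl=1))
shot("scene","s12");shot("wrist","w12")
ov2("s12",(180,300,210,320),5);ov2("w12",(150,350,200,440),3,sh=(0,0))
E
```

```text
[597.255 104.413 147.517] 16.15 [ 1.77   0.111 -0.728] [ 0.     0.552 -0.413]
turn [0.0002, -0.0008, -0.0001] shift_cm [2.697, -0.045, 0.003]
```

View pics/s12_ov.png

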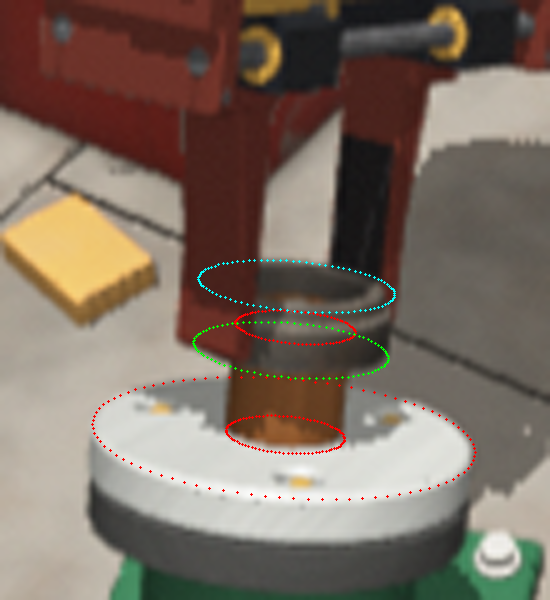

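View pics/w12_ov.png

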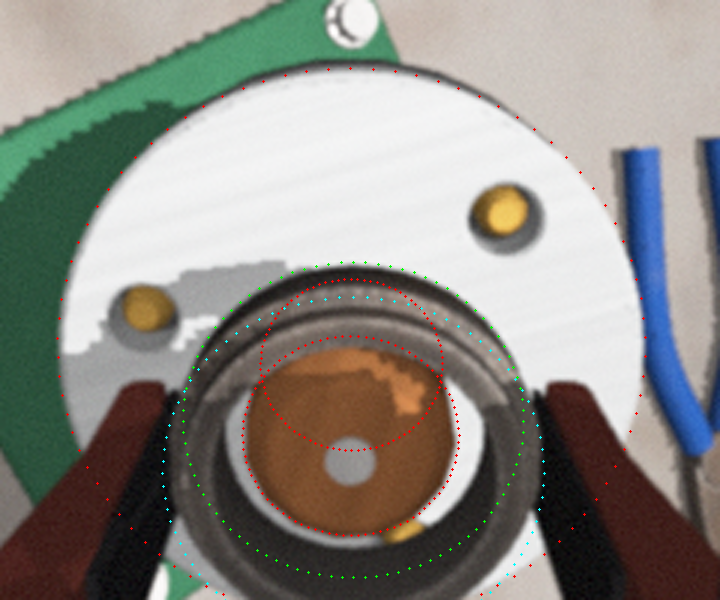

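Call:
move_arm:
  moves:
    - [[0,0,0],[0.5,-0.02,-0.08],-1]
    - [[0,0,0],[1.0,-0.02,-0.08],-1]
    - [[0,0,0],[1.5,-0.02,-0.08],-1]
    - [[0,0,0],[2.0,-0.02,-0.08],-1]
    - [[0,0,0],[2.3,-0.02,-0.08],-1]
    - [[0,0,0],[2.4,-0.02,-0.08],-1]
    - [[0,0,0],[2.4,-0.02,-0.08],-1]

```text
time_s: 16.95
ee_pos: [594.1, 114.7, 126.9]
orientation: [-0.687, 1.009, 1.47]
ft_force: [0.6, 0.7, -2.0]
grip_width: 58.6
```

```bash
python3 - <<'E'
from ov2 import *
R,p,s=pose();print(p,s["time_s"],R.T@s["ft_force"],R.T@s["wrist_torque"])
q=np.load("q.npy");row(*rgoal(16,q,dl=1))
shot("scene","s13")
ov2("s13",(200,300,210,320),6)
E
```

```text
[594.103 114.742 126.877] 16.95 [ 1.991 -1.012 -0.221] [-0.051  0.531 -0.453]
turn [0.0, -0.0007, 0.0011] shift_cm [0.37, 0.029, 0.075]
```

View pics/s13_ov.png

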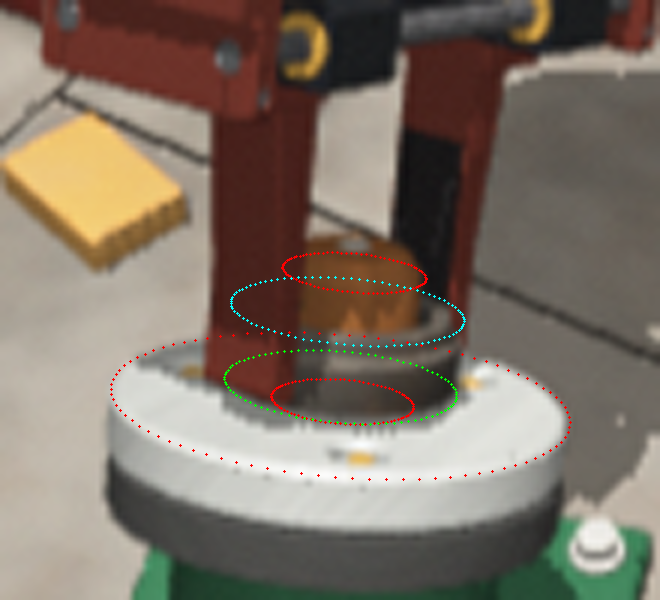

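Call:
move_arm:
  moves:
    - [[0,0,0],[0.15,0,0],-1]
    - [[0,0,0],[0.25,0,0],-1]
    - [[0,0,0],[0.32,0,0],-1]
    - [[0,0,0],[0.38,0,0],-1]
    - [[0,0,0],[0.38,0,0],-1]

```text
time_s: 17.5
ee_pos: [593.6, 116.5, 123.7]
orientation: [-0.687, 1.009, 1.47]
ft_force: [-0.3, -0.2, -1.8]
grip_width: 58.8
```

```bash
python3 - <<'E'
from fl import *
R,p,s=pose();print(p,s["time_s"],R.T@s["ft_force"],R.T@s["wrist_torque"])
q=np.load("q.npy");row(*rgoal(16,q,dl=1))
E
```

```text
[593.599 116.504 123.697] 17.5 [ 1.509 -0.076 -1.025] [-0.086  0.573 -0.386]
turn [0.0001, -0.0007, 0.0013] shift_cm [0.003, 0.037, 0.071]
```

Call:
move_arm:
  moves:
    - [[0,0,0],[0.06,0,0],-1]
    - [[0,0,0],[0.12,0,0],-1]
    - [[0,0,0],[0.18,0,0],-1]
    - [[0,0,0],[0.18,0,0],-1]

```text
time_s: 17.9
ee_pos: [593.7, 116.8, 123.3]
orientation: [-0.687, 1.009, 1.469]
ft_force: [-2.2, -6.2, 7.8]
grip_width: 58.5
```

```bash
python3 - <<'E'
from fl import *
R,p,s=pose();print(p,s["time_s"],R.T@s["ft_force"],R.T@s["wrist_torque"])
q=np.load("q.npy");row(*rgoal(16,q,dl=1))
E
```

```text
[593.748 116.771 123.303] 17.9 [-9.323  3.498 -2.168] [-0.09   0.583  0.583]
turn [-0.0002, -0.001, 0.002] shift_cm [-0.042, 0.059, 0.064]
```

Call:
move_arm:
  moves:
    - [[0,0,0],[0.05,0,0],0.7]
    - [[0,0,0],[0.05,0,0],0.8]
    - [[0,0,0],[0.05,0,0],0.8]
    - [[0,0,0],[0.05,0,0],0.8]
    - [[0,0,0],[-0.5,0,0],0.8]
    - [[0,0,0],[-2,0,0],0.8]
    - [[0,0,0],[-5,0,0],0.8]
    - [[0,0,0],[-9,0,0],1]
    - [[0,0,0],[-13,0,0],1]
    - [[0,0,0],[-14,0,0],1]
    - [[0,0,0],[-14,0,0],1]

```text
time_s: 19.0
ee_pos: [617.6, 49.4, 246.6]
orientation: [-0.689, 1.007, 1.465]
ft_force: [-1.0, 0.1, -0.8]
grip_width: 87.8
```

```bash
python3 - <<'E'
from fl import *
R,p,s=pose();print(p,s["time_s"],s["ft_force"])
for n,k in(("scene","s14"),("wrist","w14")): shot(n,k)
im=np.load("pics/s14.npz")["im"];cv2.imwrite("pics/s14z.png",cv2.resize(im[205:306,220:316,::-1],None,fx=7,fy=5.9,interpolation=cv2.INTER_CUBIC))
im=np.load("pics/w14.npz")["im"];cv2.imwrite("pics/w14z.png",cv2.resize(im[130:350,200:420,::-1],None,fx=2.7,fy=2.7,interpolation=cv2.INTER_CUBIC))
E
```

```text
[617.606  49.396 246.643] 19.0 [-0.998  0.12  -0.833]
```

View pics/s14z.png

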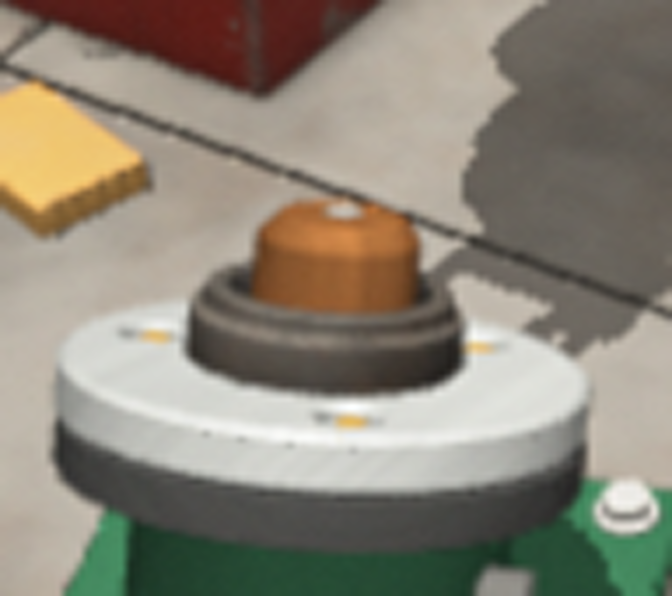

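View pics/w14z.png

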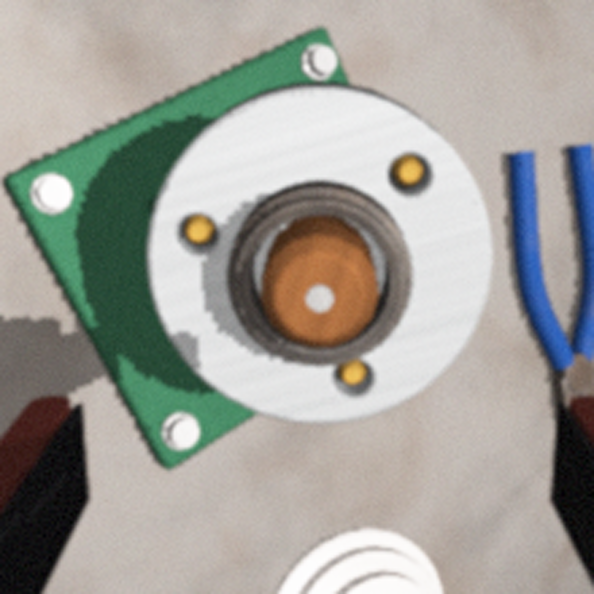

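```bash
python3 - <<'E'
from fl import *
shot("top","t15");im=np.load("pics/t15.npz")["im"];cv2.imwrite("pics/t15z.png",cv2.resize(im[90:360,110:540,::-1],None,fx=1.8,fy=1.8))
shot("scene","s15");a=np.load("pics/s14.npz")["im"].astype(int);b=np.load("pics/s15.npz")["im"].astype(int)
print("motion diff",np.abs(a-b)[200:310,210:330].mean(),sense()["time_s"])
E
```

```text
motion diff 1.2595454545454545 19.2
```

View pics/t15z.png

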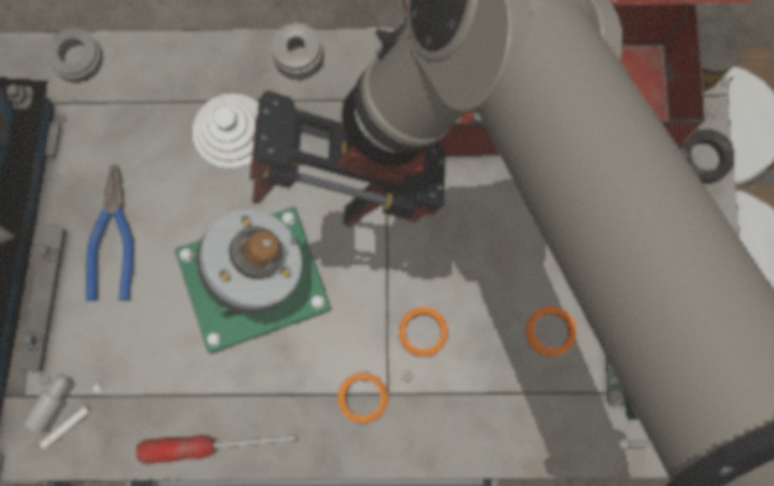

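```bash
python3 -c "
from station import *
print(finish_job())"
```

```text
the job is handed in; nothing more can be done
None
```

The plate is on the leaning flange, and the dark steel ring is over the wooden nose and lying on the plate. I handed the job in at about 19 s of the 54 s allowed.

**Plate:** I gripped it by the nose, turned it to match the studs and slid it on until it made contact at about 17 N. In the last scene and wrist pictures all three studs sit inside their holes. The plate looks flush all round, apart from the 1 mm left by its seat pads.

**Ring:** I picked up the dark steel ring, not one of the orange ones, and lowered it over the nose to contact at about 11 N before letting go. It lies flat around the nose, touching or close to it on one side because the 43 mm bore is wider than the 36 mm nose.

**Last checks:** The gripper was open and well clear of everything. Two scene pictures about 0.2 s apart showed no movement beyond image noise. The white kettle lid and the red screwdriver look undisturbed in the last top view. The matchbox was hidden by the arm there, but it looks undisturbed in the last scene picture.

**Disagreements:**
- **Cameras:** The scene and wrist cameras differed by about 2 pixels (3–4 mm). I aligned them on the studs before inserting.
- **Tilt in the hand:** One wrist-camera fit suggested the plate was tilted 1.5–3 degrees in the gripper, and the ring view hinted at something similar. Insertion showed no sign of it.

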